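Shut down and clear the spindle sanding station

ROBOT

A 6-joint arm with a two-finger parallel gripper is mounted at the origin on the work surface. World frame = base frame: x ahead of the robot, y to its left, z up, the work surface at z = 0. Lengths are in m, angles in rad, forces in N, time in s.
With the tool pointing down it reaches from about 0.325 to 0.85 m from the base axis. Payload 4.4 kg.
Tool frame: the origin (TCP) lies on the centre line of the jaws, within the pads' length; the fingertips stand 22 mm ahead of it and the grasp point (between the pads) lies 3 mm ahead of it (r.finger_overhang is the distance from the TCP to the fingertips, in m); y points along the fingers, x is the direction in which the jaws open and shut, and the axes are right-handed (so a half turn about y gives the same grasp; the last joint's range is limited). The gripper opens to 94 mm and grips with 3 to 60 N. Pads are 16 mm wide; open, the fingers measure 119 mm over their backs; the gripper's body (75 mm by 177 mm) begins 78 mm behind the grasp point.
Start: joints at [1.194, 0.207, 1.542, -0, 1.393, -0.15], TCP at [0.129, 0.56, 0.227] pointing down, gripper open.
Joint ranges: [-2.73, 2.73], [-0.86, 2.22], [0.23, 2.46], [-1.11, 4.25], [0.08, 2.63], [-2.82, 2.82]. Speed limits (rad/s): [2.79, 2.79, 3.14, 3.14, 3.14, 3.14].

INTERFACE

Orientations are given as [roll, pitch, yaw] about the fixed x, y, z axes, in that order (R = Rz(yaw) Ry(pitch) Rx(roll)).
In Python, from workcell import status, snapshot, r, spot_in, silhouettes gives the robot as it stands. The module is installed in compiled form; this text tells all that it offers.
- The arm moves only by the shell command python3 -m inch 'ROWS' [FORCE]. ROWS is JSON, a list of rows, each a list of 5 numbers: the shift along the tool's x, y, z in m, then the turn about the tool's y in rad, then the finger opening in m, from 0 to 0.094. A call has 1 to 8 rows; each row shifts and turns the commanded pose from where the row before left it, along the tool's axes as they then stand; what a row does not reach is not made up. A row lasts 1/12 s, in which the tool goes at most 41.7 mm and 7.16 degrees, less where a joint would pass 70% of its speed; a pose out of reach is approached as far as the arm can. A call is refused whole if a number of a shift passes 0.0417 or a number of a turn 0.125, either way. A call with a gripper value outside its range is refused whole. The fingers move at their own pace and stop on an object; FORCE is the grip in N (left out, the last holds). Time passes only in rows, so rows that do not move let the fingers close. It gives the time, the measured TCP pose, the force and the opening at its end, in the units of the state.
- status.sense(): the state, without advancing time (a new reading comes with each control period).
- snapshot(name): name is "scene" or "top" or "wrist"; returns a dict with "image" (400x640x3 uint8, red, green, blue), "range_z" (400x640 float32, m along the optical axis (not along the pixel's ray), 0 where there is no reading), "fovy" (degrees; the focal length in pixels is half the picture's height over the tangent of half this angle, whatever the lens; pixels are square), "cx", "cy" (the principal point, pixels), "xyz" and "rotation" of the camera in the world. Camera axes: x right, y down, z forward; pixel columns grow to the right and rows downward; lengths in m; the calibration is good to about 2 mm. A picture is of the moment at which its call begins.
- r.hand_in(): hands the job in, once; it reports no verdict.
Trained networks look in a picture, given as the dict that the camera call returned (one of the last four; its "shot" number tells which), for a name from the list of things; names that differ only in an ending like _2 or _b are one class to them, and where a whole thing is asked for, a point or a joint stands for the part that bears it (a point fixed in the world has none). Each returns a list of dicts, best first, with "conf" (0 to 1); they miss things now and then, are a little off and sometimes report something else, mostly with a low value. They report only what shows in the picture. A call takes as long as a camera call.
- spot_in(picture, target): "extent" ([centre column, centre row, width, height] in pixels, round what is visible of it).
- silhouettes(picture, target): "pixels" (400x640 bool, what is visible of it) and "extent" ([centre column, centre row, width, height] in pixels, round what is visible of it).
The state is a dict: "time": time; "joint_positions": joint angles; "qd": joint speeds; "joint_torque": joint torques, N m; "ee_pos": TCP position; "tcp_rot": TCP orientation; "ft_force": force on the tool from outside, world axes, zero at the start; "moment": the same for the moment, N m; "width": opening from 0.0 (shut) to 1.0 (fully open).
Only numpy, scipy, OpenCV 4.12 (cv2) and the standard library are available. Lean on these libraries where they do the work, as an engineer would, in place of code of your own. Each camera call takes 0.05 s, during which the arm holds its last target.

TASK

Shut down and clear the spindle sanding station. First throw the red isolator lever fully over to off, towards the front of the machine; only then slide the worn sanding sleeve up off its spindle and drop it into the grey waste crate, which also takes every wooden offcut lying about. Put the amber rubber cleaning stick and the spanner, whichever are there, away in the drawer and leave it fully shut, without disturbing the wax tin, the try square on the chest or the tape measure.

Things in the scene. Friction and masses are not known exactly. Their poses are not given: they have to be found in the camera images.
- sander: spindle sander: grey iron table 270 x 310 mm let flush into the bench. Origin on the spindle axis at bench height, z up, -x its front (robot side). A steel flange (72 mm across, top at 4 mm) carries a fixed upright black rubber drum, 41 mm across, top at 96 mm, then a 12 mm shaft end up to 106 mm. It stands still; its nut is already off, so only its weight holds the sleeve
- switchbox: grey switch box, 85 x 62 x 36 mm (long side along x), fixed on the sander's table at sander x -85, y +105 mm; origin under its middle, axes as the sander's. It carries the red isolator lever
- isolator (a joint): red isolator lever on the switch box, hinged about the sander's y axis. 1.0 rad = ON, leaning 0.5 rad from upright towards sander +x (away from the front); 0 = OFF, leaning 0.5 rad towards sander -x (towards the robot). It stays where it is left and takes about 1 to 2 N at its tip
- isolator_tip (a point): centre of the round grip bar (16 mm thick, 30 mm along sander y) at the end of the lever, 66 mm from its hinge, which lies 34 mm above the bench over the middle of the switch box; the lever is a flat paddle 10 mm thick, 26 mm wide. The tip is 92 mm above the bench at either end of its throw, 100 mm when upright
- sleeve: worn spiral-wound sanding sleeve (stiff red-brown tube with a pale spiral seam) standing over the sander's drum, 54 mm outside, 44 mm bore, 90 mm high, about 50 g. Origin at the centre of its lower end, z along its axis. Its lower end must rise about 105 mm to clear the shaft end
- crate: grey plastic waste crate, open on top, fixed to the bench: 300 mm (its x) x 200 mm (its y) x 120 mm high, walls and floor 6 mm. Origin at the centre of its underside
- chest_drawer0 (a joint): the one drawer of the small wooden chest: opening in m, 0 = shut, 0.19 = the stop. It stays where it is left; about 1 to 2 N moves it
- chest: small wooden chest with one drawer, fixed to the bench: 270 mm deep (x), 250 mm wide (y), 115 mm high; origin under its middle, front to -x (robot side). Shut, the drawer's front face lies at x -135 mm
- chest_drawer0_handle (a point): middle of the drawer's dark steel bar handle: a level round bar 11 mm thick, 120 mm long along its y axis, 77 mm above the bench, its centre line 35 mm in front of the drawer front (clear gap 29 mm), on posts 51 mm either side of the middle. The drawer opens along -x of this point, roughly towards the robot
- drawer_in (a point): point on the drawer's inner floor, midway across, 62 mm behind the inside of its front and 118 mm to +x of the handle's centre line; 22 mm above the bench, moving with the drawer; x points into the chest. Inside, the drawer spans x -62 to +162 mm and y -104 to +104 mm of this point and is 71 mm deep. Open by 0.17 m, the part up to x +100 mm lies clear in front of the chest
- offcut_round: pale pine offcut, 105 mm long (x from -50 to +55 mm, rounded at +x), 40 mm wide (y), 28 mm high. Origin under its middle. May be absent
- offcut_step: light wood offcut with a step cut out: 104 mm long (x from -50 to +54 mm), 26 mm high; 44 mm wide (y -22 to +22) for x below +5 mm, beyond that only y -22 to 0. Origin under it, in the middle of the width of the wide part. May be absent
- offcut_ell: dark wood L-shaped offcut, 30 mm high: long leg 100 mm along x (-50 to +50), 30 mm wide (y -15 to +15); short leg 30 mm wide at the -x end (x -50 to -20), reaching to y +44 mm. Origin under the middle of the long leg. May be absent
- stick: amber abrasive-cleaning stick (a firm orange-brown rubber block), 120 x 36 x 34 mm (x, y, z), with a brown smear on top; 150 g. Origin under its middle. Belongs in the drawer. May be absent
- spanner: flat steel spanner, 140 mm along x, open jaw (38 mm wide, 8 mm thick) at +x, ring (32 mm) at -x, shank 17 mm wide (y) and 7 mm thick. Origin under its middle. Belongs in the drawer. May be absent
- wax: bystander: flat brass wax tin with a dark red lid, 75 mm across, 38 mm high; origin under its middle
- square: bystander: try square lying flat on top of the chest, wooden stock 100 mm, steel blade 140 mm; origin under it
- tape: bystander: orange tape measure, 75 x 40 x 62 mm, standing; origin under its middle

How it is judged:
On the way, in this order (a step that is already met when the one before it is completed fails the run):
1. the isolator lever is thrown to off (value of joint isolator below 0.12 rad), for 0.2 s.
2. with the isolator off, the sleeve is slid up off the spindle (value of joint isolator below 0.15 rad and (z of sleeve in the frame of sander above 0.107 m or horizontal distance between sleeve and sander above 0.06 m)), for 0.1 s.
At the end, for the whole second after the job is handed in: Isolator off (under 0.15 rad); sleeve and all offcuts present in the crate (origins within its walls, under 105 mm above its underside); stick and spanner, if present, in the drawer (origins within its walls, under 68 mm above its floor), drawer shut to 10 mm, all at rest (value of joint isolator below 0.15 rad and value of joint chest_drawer0 below 0.01 m and x of sleeve in the frame of crate between -0.147 and 0.147 m and y of sleeve in the frame of crate between -0.097 and 0.097 m and z of sleeve in the frame of crate between -0.01 and 0.105 m and linear speed of each of sleeve, offcut_round, offcut_step, offcut_ell, stick, spanner below 0.05 m/s and x of offcut_round in the frame of crate between -0.147 and 0.147 m and y of offcut_round in the frame of crate between -0.097 and 0.097 m and z of offcut_round in the frame of crate between -0.01 and 0.105 m and x of offcut_step in the frame of crate between -0.147 and 0.147 m and y of offcut_step in the frame of crate between -0.097 and 0.097 m and z of offcut_step in the frame of crate between -0.01 and 0.105 m and x of offcut_ell in the frame of crate between -0.147 and 0.147 m and y of offcut_ell in the frame of crate between -0.097 and 0.097 m and z of offcut_ell in the frame of crate between -0.01 and 0.105 m and x of stick in the frame of drawer_in between -0.064 and 0.164 m and y of stick in the frame of drawer_in between -0.106 and 0.106 m and z of stick in the frame of drawer_in between -0.01 and 0.068 m and x of spanner in the frame of drawer_in between -0.064 and 0.164 m and y of spanner in the frame of drawer_in between -0.106 and 0.106 m and z of spanner in the frame of drawer_in between -0.01 and 0.068 m); the robot touches nothing.
It fails at once if the wax tin is moved more than 30 mm or tipped over (distance of wax from where it was at the start of the episode above 0.03 m or angle between wax's own z axis and vertical above 0.35 rad).
It fails at once if the try square is moved more than 30 mm or tipped over (distance of square from where it was at the start of the episode above 0.03 m or angle between square's own z axis and vertical above 0.35 rad).
It fails at once if the tape measure is moved more than 30 mm or tipped over (distance of tape from where it was at the start of the episode above 0.03 m or angle between tape's own z axis and vertical above 0.35 rad).
Of offcut_round, offcut_step, offcut_ell only 2 to 3 are there at a start; the rules pass over those that are not, and their reading is None.
Of stick, spanner only 1 to 2 are there at a start; the rules pass over those that are not, and their reading is None.
At some moment in a run one of offcut_round, offcut_step, offcut_ell, stick, spanner may be knocked a few centimetres aside while the robot is not near it.
It also fails if it takes over 210 s, if anything falls off the work surface, if the arm or the gripper's body presses on something with over 40 N, if the wrist force passes 120 N, or if a joint passes its speed limit or range.

## Working session

There is one attempt and no reset: what is moved stays moved. The work goes in short steps, Python scripts to look and compute and a shell command to move; the robot and the scene stay as the last step left them, time stands still between calls to the robot, and variables do not carry over. Pictures are saved under pics/ and viewed, and the job is handed in when it is done.

```bash
mkdir -p pics; ls; python3 - <<'E'
from workcell import status, snapshot
import cv2
print(status.sense())
for n in ("scene","top","wrist"):
    s=snapshot(n); cv2.imwrite(f"pics/{n}0.png",s["image"][:,:,::-1]); print(n,s["fovy"],s["cx"],s["cy"],s["xyz"],s["rotation"],s["shot"])
E
```

```text
pics
{'time': 0.0, 'joint_positions': array([ 1.19450307e+00,  2.07404865e-01,  1.54291361e+00, -5.24530442e-05,
        1.39348812e+00, -1.50521383e-01]), 'qd': array([ 0.00203152, -0.00035826, -0.00035495, -0.00096653, -0.00112633,
       -0.00092025]), 'joint_torque': array([-1.75820624e-04, -3.70866859e+01, -2.81421000e+01,  6.99832826e-02,
        3.59218998e-02, -2.01318430e-04]), 'ee_pos': array([0.12848245, 0.55970089, 0.22631848]), 'tcp_rot': array([-1.57051536,  0.00219665,  1.34503407]), 'ft_force': array([-0.62588962,  1.42123126,  0.47859514]), 'moment': array([-0.02566045, -0.02613615,  0.00347517]), 'width': 1.0008586103358144}
scene 50.584570076941446 316.37243910616894 203.88547960344613 [1.27837299 0.33161007 1.05541655] [-2.46162394  0.01074882  1.99591832] 1
top 55.24223292976496 315.2839631577894 199.26886154704533 [0.38970442 0.01270912 1.21617498] [-2.96649471 -0.0156953  -1.55345919] 2
wrist 59.7229804054879 315.1430165690734 199.23586022445699 [0.05313889 0.5783734  0.38432635] [2.87619955e+00 1.81814002e-03 1.34571502e+00] 3
```

View pics/scene0.png

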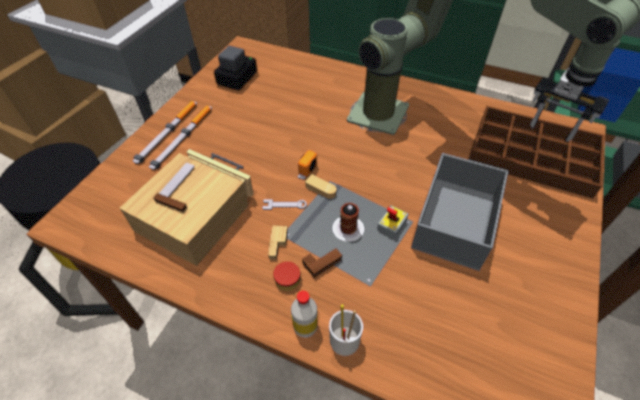

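View pics/top0.png

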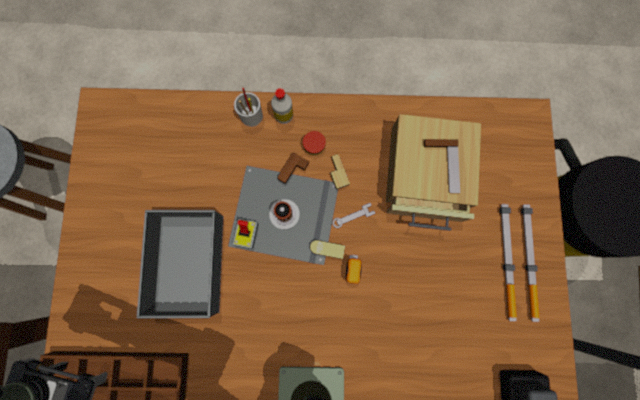

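View pics/wrist0.png

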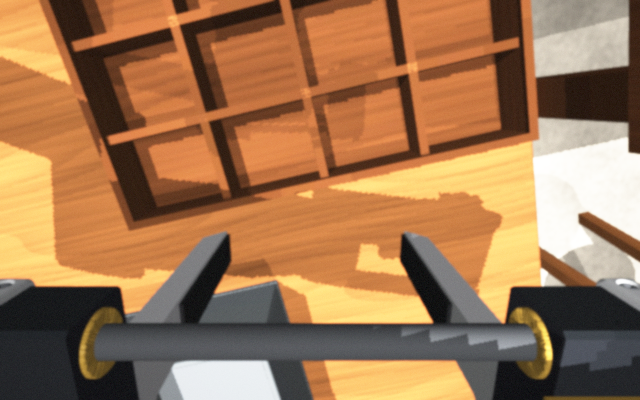

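```bash
cat > h.py <<'E'
import numpy as np, cv2
from scipy.spatial.transform import Rotation as Ro
from workcell import status, snapshot, r, spot_in, silhouettes
def cloud(s):
    H,W=s["range_z"].shape; f=(400/2)/np.tan(np.radians(s["fovy"])/2)
    v,u=np.mgrid[0:H,0:W]; z=s["range_z"]
    P=np.stack([(u-s["cx"])/f*z,(v-s["cy"])/f*z,z],-1)
    return P@Ro.from_euler('xyz',s["rotation"]).as_matrix().T+np.array(s["xyz"])
def proj(s,p):
    f=(400/2)/np.tan(np.radians(s["fovy"])/2)
    q=Ro.from_euler('xyz',s["rotation"]).as_matrix().T@(np.array(p)-s["xyz"])
    return s["cx"]+f*q[0]/q[2], s["cy"]+f*q[1]/q[2]
def find(s,n,C=None,zmin=None):
    """best silhouette -> rect summary of its points"""
    C=cloud(s) if C is None else C
    out=silhouettes(s,n)
    for o in out[:2]:
        m=o["pixels"]&(s["range_z"]>0); P=C[m]
        if len(P)<5: continue
        print(n,"conf %.2f"%o["conf"],"ext",np.round(o["extent"]),"n",len(P),"zpct",np.round(np.percentile(P[:,2],[5,50,95]),3),end=" ")
        if zmin is not None: P=P[P[:,2]>zmin]
        rc=cv2.minAreaRect(P[:,:2].astype(np.float32)*1000)
        print("rect mm",np.round(rc[0]),np.round(rc[1]),"ang %.0f"%rc[2],"mean",np.round(P.mean(0),3))
    if not out: print(n,"none")
    return out
def st():
    s=status.sense(); print("t %.2f"%s["time"],"tcp",np.round(s["ee_pos"],4),"yaw %.3f"%s["tcp_rot"][2],"F",np.round(s["ft_force"],1),"w %.1fmm"%(s["width"]*94)); return s
def save(s,name,crop=None,k=1):
    im=s["image"][:,:,::-1]
    if crop: im=im[crop[1]:crop[3],crop[0]:crop[2]]
    if k!=1: im=cv2.resize(im,None,fx=k,fy=k,interpolation=cv2.INTER_CUBIC)
    cv2.imwrite("pics/"+name,im)
E
python3 - <<'E'
from h import *
s=snapshot("top");C=cloud(s)
for n in "sander switchbox isolator isolator_tip sleeve crate chest_drawer0 chest chest_drawer0_handle offcut_round offcut_step offcut_ell stick spanner wax square tape".split(): find(s,n,C)
save(s,"topz.png",(220,80,500,290),2.8)
E
```

```text
sander conf 0.85 ext [282. 213. 109. 100.] n 7487 zpct [-0.002  0.002  0.041] rect mm [555.  97.] [312. 270.] ang 80 mean [0.552 0.1   0.008]
switchbox conf 0.58 ext [248. 235.  24.  27.] n 497 zpct [0.033 0.039 0.102] rect mm [488. 212.] [58. 80.] ang 79 mean [0.486 0.209 0.048]
isolator conf 0.40 ext [244. 228.   9.  12.] n 111 zpct [0.047 0.083 0.104] rect mm [503. 210.] [27. 33.] ang 77 mean [0.503 0.209 0.082]
isolator_tip conf 0.51 ext [245. 227.   6.  10.] n 85 zpct [0.057 0.088 0.104] rect mm [504. 209.] [25. 29.] ang 79 mean [0.504 0.209 0.085]
sleeve conf 0.56 ext [285. 213.  15.  24.] n 129 zpct [0.017 0.089 0.096] rect mm [554.  96.] [53. 49.] ang 26 mean [0.546 0.093 0.075]
crate conf 0.65 ext [180. 265.  85. 112.] n 8703 zpct [0.003 0.009 0.12 ] rect mm [397. 413.] [336. 257.] ang 1 mean [0.392 0.401 0.037]
chest_drawer0 conf 0.66 ext [430. 216.  93.  32.] n 1640 zpct [0.019 0.08  0.105] rect mm [ 556. -362.] [270.  97.] ang 85 mean [ 0.563 -0.35   0.066]
chest conf 0.70 ext [436. 172.  93. 114.] n 8266 zpct [0.024 0.115 0.119] rect mm [ 696. -364.] [272. 381.] ang 90 m
[... 930 characters left out ...]
ner none
wax conf 0.93 ext [314. 144.  22.  26.] n 432 zpct [0.028 0.038 0.042] rect mm [786.   6.] [71. 73.] ang 82 mean [0.784 0.006 0.037]
square conf 0.78 ext [443. 166.  37.  53.] n 772 zpct [0.124 0.129 0.137] rect mm [ 691. -376.] [161. 107.] ang 1 mean [ 0.71  -0.393  0.13 ]
square conf 0.17 ext [283. 214. 108.  99.] n 7361 zpct [-0.002  0.002  0.04 ] rect mm [556.  96.] [309. 271.] ang 80 mean [0.553 0.099 0.007]
tape conf 0.92 ext [354. 271.  16.  28.] n 382 zpct [0.007 0.06  0.065] rect mm [ 387. -126.] [51. 82.] ang 85 mean [ 0.385 -0.119  0.055]
tape conf 0.74 ext [180. 265.  85. 106.] n 8650 zpct [0.003 0.009 0.12 ] rect mm [406. 412.] [320. 254.] ang 1 mean [0.393 0.401 0.037]
```

View pics/topz.png

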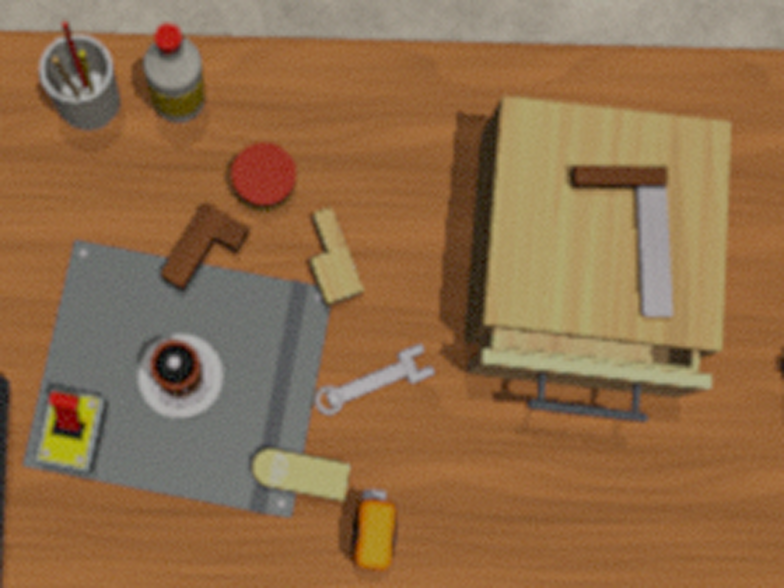

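```bash
python3 - <<'E'
from h import *
s=snapshot("top");C=cloud(s)
def rect(m,name):
    P=C[m]; rc=cv2.minAreaRect(P[:,:2].astype(np.float32)*1000); print(name,len(P),np.round(rc[0],1),np.round(rc[1],1),"ang %.1f"%rc[2],"z",np.round(np.percentile(P[:,2],[5,50,95]),3))
X,Y,Z=C[...,0],C[...,1],C[...,2]
rect((Z>.113)&(Z<.127)&(X<.6)&(X>.2)&(Y>.25)&(Y<.6),"crate rim")
rect((Z>.108)&(Z<.12)&(X>.5)&(Y<-.2)&(Y>-.55),"chest top")
m=(Z>.06)&(Z<.09)&(X>.4)&(X<.56)&(Y<-.22)&(Y>-.5); rect(m,"handle")
m=(Z>.088)&(Z<.112)&(X>.5)&(X<.62)&(Y>.04)&(Y<.16); rect(m,"sleevetop")
m=(Z>.08)&(Z<.112)&(X>.42)&(X<.56)&(Y>.17)&(Y<.26); rect(m,"tip")
m=(Z>.030)&(Z<.046)&(X>.42)&(X<.56)&(Y>.16)&(Y<.27); rect(m,"box top")
hsv=cv2.cvtColor(s["image"],cv2.COLOR_RGB2HSV)
m=(hsv[...,1]<70)&(hsv[...,2]>110)&(X>.45)&(X<.65)&(Y<-.05)&(Y>-.22); rect(m,"spanner")
for k in ("spanner","stick"):
  for cam in("scene","top"):
    find(snapshot(cam),k)
q=snapshot("scene"); find(q,"isolator"); find(q,"sleeve"); find(q,"chest_drawer0_handle"); find(q,'stick')
E
```

```text
crate rim 932 [396.3 386.8] [298.5 202.7] ang 1.1 z [0.115 0.12  0.123]
chest top 6019 [ 697.8 -363.1] [252.3 296.1] ang 84.3 z [0.112 0.115 0.119]
handle 336 [ 529.5 -353.8] [222.7  41.5] ang 84.4 z [0.064 0.081 0.087]
sleevetop 222 [554.6  96. ] [52.  51.4] ang 28.1 z [0.09  0.095 0.101]
tip 70 [511.4 209.9] [29.7 18.7] ang 77.1 z [0.082 0.1   0.106]
box top 428 [489.3 213.6] [62.7 85. ] ang 80.1 z [0.032 0.038 0.043]
spanner 460 [ 581.9 -121.3] [136.5 142.2] ang 0.6 z [-0.002  0.005  0.011]
spanner conf 0.74 ext [285. 205.  42.  16.] n 298 zpct [0.    0.008 0.012] rect mm [ 551. -123.] [ 42. 127.] ang 24 mean [ 0.553 -0.126  0.007]
spanner conf 0.74 ext [355. 217.  40.  28.] n 230 zpct [0.003 0.008 0.011] rect mm [ 553. -122.] [ 35. 134.] ang 22 mean [ 0.554 -0.127  0.007]
spanner conf 0.30 ext [430. 216.  91.  32.] n 1737 zpct [0.003 0.08  0.105] rect mm [ 556. -366.] [277.  97.] ang 85 mean [ 0.562 -0.354  0.065]
stick none
stick none
isolator none
sleeve none
chest_drawer0_handle conf 0.72 ext [221. 172.  69.  49.] n 844 zpct [0.003 0.095 0.107] rect mm [ 524. -350.] [274. 130.] ang 73 mean [ 0.551 -0.33   0.084]
stick conf 0.47 ext [323. 263.  42.  31.] n 586 zpct [0.008 0.03  0.035] rect mm [696.  73.] [ 60. 101.] ang 60 mean [0.711 0.077 0.027]
```

```bash
cat >> h.py <<'E'
def plan(x,y,z,yaw=None):
    s=st(); p=np.array(s["ee_pos"]); a=s["tcp_rot"][2]
    if yaw is None: yaw=a
    d=(a-yaw+np.pi)%(2*np.pi)-np.pi
    D=np.array([x,y,z])-p
    R=Ro.from_euler('xyz',[-np.pi/2,0,yaw]).as_matrix()
    t=R.T@D
    n=int(np.ceil(np.abs(np.linalg.norm(t))/0.04)); 
    print("turn first %.3f (%.1f rows of .125); then shift tool"%(d,abs(d)/.125),np.round(t,4),"rows>=",n, "per row",np.round(t/max(n,1),4))
E
python3 -m inch '[[0,0,0,0.125,0.05],[0,0,0,0.125,0.05],[0,0,0,0.125,0.05],[0,0,0,0.125,0.05],[0,0,0,0.125,0.05],[0,0,0,0.125,0.05],[0,0,0,0.125,0.05],[0,0,0,0.125,0.05]]'
python3 -m inch '[[0,0,0,0.125,0.05],[0,0,0,0.125,0.05],[0,0,0,0.125,0.05],[0,0,0,0.125,0.05],[0,0,0,0.015,0.05]]'
python3 -c "
from h import *
plan(.520,.208,.226,-.17)"
```

```text
time: 2.42
ee_pos: [0.1288, 0.5604, 0.2275]
tcp_rot: [-1.571, -0.0, 0.339]
ft_force: [0.4, 0.4, -0.2]
width: 0.535
time: 2.83
ee_pos: [0.1288, 0.5604, 0.2275]
tcp_rot: [-1.571, -0.0, -0.173]
ft_force: [-0.2, 0.3, -0.4]
width: 0.533
t 2.83 tcp [0.1288 0.5604 0.2275] yaw -0.173 F [-0.2  0.3 -0.4] w 50.1mm
turn first -0.003 (0.0 rows of .125); then shift tool [ 0.4452  0.0015 -0.2811] rows>= 14 per row [ 0.0318  0.0001 -0.0201]
```

```bash
python3 -m inch '[[0.032,0,-0.02,0,0.05],[0.032,0,-0.02,0,0.05],[0.032,0,-0.02,0,0.05],[0.032,0,-0.02,0,0.05],[0.032,0,-0.02,0,0.05],[0.032,0,-0.02,0,0.05],[0.032,0,-0.02,0,0.05],[0.032,0,-0.02,0,0.05]]'
python3 -m inch '[[0.032,0,-0.02,0,0.05],[0.032,0,-0.02,0,0.05],[0.032,0,-0.02,0,0.05],[0.032,0,-0.02,0,0.05],[0.032,0,-0.02,0,0.05],[0.029,0,-0.021,0,0.05],[0,0,0,0,0.05]]'
python3 -c "
from h import *
plan(.520,.208,.098,-.17)
s=snapshot('wrist'); save(s,'w1.png')
for a in [s,snapshot('scene')]: find(a,'isolator_tip')"
```

```text
time: 3.5
ee_pos: [0.3551, 0.3581, 0.2277]
tcp_rot: [-1.57, -0.0, -0.167]
ft_force: [0.4, 1.0, 1.0]
width: 0.531
time: 4.08
ee_pos: [0.5241, 0.2035, 0.2276]
tcp_rot: [-1.572, -0.003, -0.174]
ft_force: [0.5, 0.8, -0.2]
width: 0.533
t 4.08 tcp [0.5241 0.2035 0.2276] yaw -0.174 F [ 0.5  0.8 -0.2] w 50.1mm
turn first -0.004 (0.0 rows of .125); then shift tool [-0.0048  0.1296  0.0038] rows>= 4 per row [-0.0012  0.0324  0.0009]
isolator_tip conf 0.74 ext [296. 190.  31.  44.] n 1035 zpct [0.056 0.1   0.104] rect mm [505. 214.] [30. 31.] ang 78 mean [0.508 0.214 0.09 ]
isolator_tip conf 0.40 ext [393. 212.  13.  11.] n 78 zpct [0.056 0.098 0.106] rect mm [511. 211.] [28. 23.] ang 90 mean [0.512 0.212 0.089]
```

View pics/w1.png

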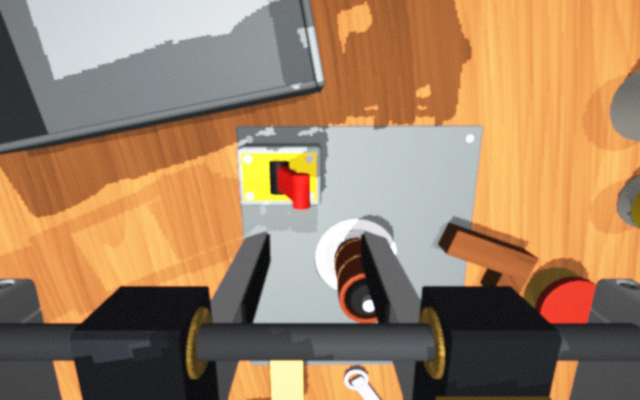

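```bash
python3 -c "
from h import *
s=snapshot('wrist'); C=cloud(s); o=silhouettes(s,'isolator_tip')[0]; P=C[o['pixels']&(s['range_z']>0)]; 
for lo in(.05,.085,.095):
  Q=P[P[:,2]>lo]; print(cv2.minAreaRect(Q[:,:2].astype(np.float32)*1000))
plan(.514,.211,.098,-.17)
find(s,'sleeve',C,.085)"
```

```text
((521.1390380859375, 158.1349639892578), (162.12786865234375, 68.11389923095703), 89.07452392578125)
((523.1709594726562, 158.10214233398438), (162.12786865234375, 64.04957580566406), 89.07452392578125)
((523.2188110351562, 161.06935119628906), (156.19271850585938, 64.04957580566406), 89.07452392578125)
t 4.38 tcp [0.5187 0.2093 0.2274] yaw -0.167 F [-0.1 -0.   0.4] w 50.3mm
turn first 0.003 (0.0 rows of .125); then shift tool [-0.005   0.1294  0.0009] rows>= 4 per row [-0.0012  0.0324  0.0002]
sleeve none
```

```bash
python3 -m inch '[[-0.001,0.032,0,0,0.05],[-0.001,0.032,0,0,0.05],[-0.001,0.032,0,0,0.05],[0,0.033,0,0,0.05],[0,0,0,0,0.05]]'
python3 -m inch '[[-0.015,0,0,0,0.05],[-0.015,0,0,0,0.05],[-0.015,0,0,0,0.05],[-0.015,0,0,0,0.05],[-0.012,0,0,0,0.05],[0,0,0,0,0.05]]'
python3 -c "
from h import *
s=snapshot('top');save(s,'t2.png',(180,180,380,300),3)
save(snapshot('scene'),'s2.png',(330,130,500,280),3.5);st()"
```

```text
time: 4.85
ee_pos: [0.5102, 0.2083, 0.0916]
tcp_rot: [-1.576, 0.013, -0.168]
ft_force: [-0.9, -1.0, 0.1]
width: 0.53
time: 5.35
ee_pos: [0.4461, 0.2221, 0.1008]
tcp_rot: [-1.569, -0.004, -0.168]
ft_force: [0.5, 1.3, 1.1]
width: 0.532
t 5.45 tcp [0.4465 0.2216 0.1   ] yaw -0.169 F [1.8 0.2 0.5] w 49.9mm
```

View pics/s2.png

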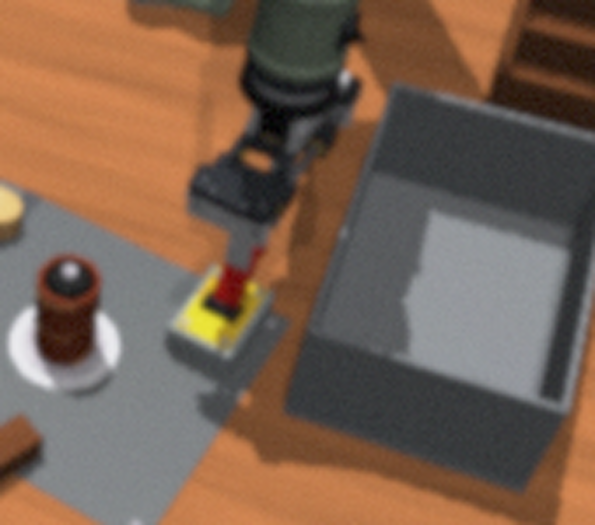

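```bash
python3 -m inch '[[-0.004,0,0,0,0.05],[-0.004,0,0,0,0.05],[0,0,0,0,0.05]]'
python3 -m inch '[[-0.003,0,0,0,0.05],[0,0,0,0,0.05],[0,0,0,0,0.05]]'
```

```text
time: 5.7
ee_pos: [0.4448, 0.2221, 0.1011]
tcp_rot: [-1.568, -0.015, -0.17]
ft_force: [10.9, -3.4, -0.6]
width: 0.533
time: 5.95
ee_pos: [0.4442, 0.2223, 0.1018]
tcp_rot: [-1.567, -0.019, -0.17]
ft_force: [14.6, -4.1, -2.1]
width: 0.537
```

```bash
python3 -m inch '[[0.015,0,0,0,0.05],[0.0,-0.03,0,0,0.094],[0,-0.03,0,0,0.094],[0,-0.03,0,0,0.094],[0,-0.015,0,0,0.094],[0,0,0,0,0.094]]'
python3 -c "
from h import *
plan(.554,.096,.205,-.17)
s=snapshot('wrist'); save(s,'w2.png');find(s,'isolator'); s=snapshot('top');find(s,'isolator');C=cloud(s);X,Y,Z=C[...,0],C[...,1],C[...,2];m=(Z>.088)&(Z<.112)&(X>.5)&(X<.62)&(Y>.04)&(Y<.16);print(cv2.minAreaRect(C[m][:,:2].astype(np.float32)*1000))"
```

```text
time: 6.45
ee_pos: [0.4526, 0.2209, 0.2076]
tcp_rot: [-1.567, -0.006, -0.17]
ft_force: [0.4, 0.4, 0.6]
width: 0.851
t 6.45 tcp [0.4526 0.2209 0.2076] yaw -0.170 F [0.4 0.4 0.6] w 80.0mm
turn first -0.000 (0.0 rows of .125); then shift tool [ 0.1211  0.0026 -0.106 ] rows>= 5 per row [ 0.0242  0.0005 -0.0212]
isolator conf 0.84 ext [333. 198.  41.  48.] n 1428 zpct [0.05  0.093 0.101] rect mm [469. 219.] [30. 40.] ang 81 mean [0.466 0.221 0.083]
isolator conf 0.40 ext [242. 240.  13.   5.] n 88 zpct [0.059 0.09  0.101] rect mm [467. 215.] [36. 24.] ang 0 mean [0.466 0.216 0.085]
((555.9901123046875, 95.16735076904297), (52.17457962036133, 50.504642486572266), 2.1607630252838135)
```

View pics/w2.png

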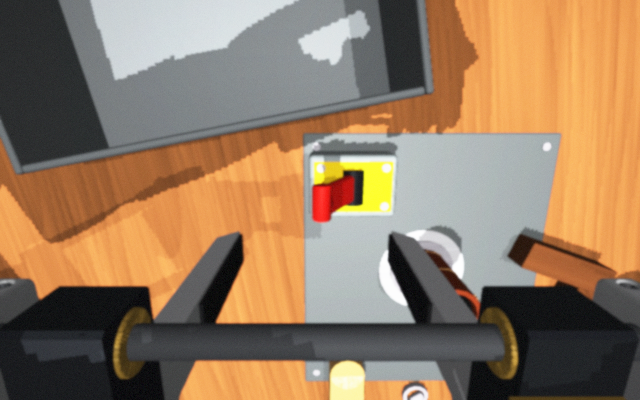

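```bash
python3 -m inch '[[0.024,0,-0.021,0,0.094],[0.024,0,-0.021,0,0.094],[0.024,0,-0.021,0,0.094],[0.024,0,-0.021,0,0.094],[0.025,0,-0.022,0,0.094],[0,0,0,0,0.094],[0,0,0,0,0.094]]'
python3 -c "
from h import *
plan(.555,.0955,.075,-.17)"
```

```text
time: 7.23
ee_pos: [0.5505, 0.0939, 0.201]
tcp_rot: [-1.571, 0.005, -0.173]
ft_force: [-0.2, -0.3, -0.6]
width: 1.005
t 7.23 tcp [0.5505 0.0939 0.201 ] yaw -0.173 F [-0.2 -0.3 -0.6] w 94.5mm
turn first -0.003 (0.0 rows of .125); then shift tool [0.0042 0.126  0.0023] rows>= 4 per row [0.001  0.0315 0.0006]
```

```bash
python3 -m inch '[[0.002,0.03,0,0,0.094],[0.001,0.03,0.001,0,0.094],[0,0.03,0,0,0.094],[0,0.03,0,0,0.094],[0,0.006,0,0,0.094],[0,0,0,0,0.094]]'
python3 -c "
from h import *
plan(.555,.0955,.075,-.17)"
python3 -m inch '[[0,0,0,0,0.045],[0,0,0,0,0.045],[0,0,0,0,0.045],[0,0,0,0,0.045],[0,0,0,0,0.045],[0,0,0,0,0.045]]' 10
```

```text
time: 7.73
ee_pos: [0.5501, 0.0967, 0.0739]
tcp_rot: [-1.572, 0.009, -0.169]
ft_force: [-0.6, -0.2, 0.1]
width: 0.998
t 7.73 tcp [0.5501 0.0967 0.0739] yaw -0.169 F [-0.6 -0.2  0.1] w 93.8mm
turn first 0.001 (0.0 rows of .125); then shift tool [ 0.005  -0.0011 -0.0003] rows>= 1 per row [ 0.005  -0.0011 -0.0003]
time: 8.23
ee_pos: [0.5549, 0.0957, 0.0784]
tcp_rot: [-1.57, -0.002, -0.17]
ft_force: [-0.1, 0.0, -0.5]
width: 0.609
```

```bash
python3 -m inch '[[0,0,0,0,0.045],[0,0,0,0,0.045],[0,0,0,0,0.045]]' 12
python3 -m inch '[[0,-0.015,0,0,0.045],[0,-0.025,0,0,0.045],[0,-0.025,0,0,0.045],[0,-0.025,0,0,0.045],[0,-0.025,0,0,0.045],[0,-0.025,0,0,0.045],[0,-0.025,0,0,0.045],[0,0,0,0,0.045]]'
python3 -c "
from h import *
s=snapshot('wrist'); save(s,'w3.png');s=snapshot('scene');save(s,'s3.png',(270,100,500,280),3);plan(.397,.387,.24)"
```

```text
time: 8.48
ee_pos: [0.5548, 0.0957, 0.0782]
tcp_rot: [-1.571, -0.001, -0.17]
ft_force: [-0.1, -0.1, 4.1]
width: 0.582
time: 9.15
ee_pos: [0.5575, 0.0958, 0.2483]
tcp_rot: [-1.569, -0.01, -0.17]
ft_force: [1.0, 0.2, 1.8]
width: 0.577
t 9.25 tcp [0.5547 0.0957 0.243 ] yaw -0.170 F [-0.4  0.1 -0.8] w 54.2mm
turn first 0.000 (0.0 rows of .125); then shift tool [-0.2047  0.003   0.2604] rows>= 9 per row [-0.0227  0.0003  0.0289]
```

View pics/s3.png

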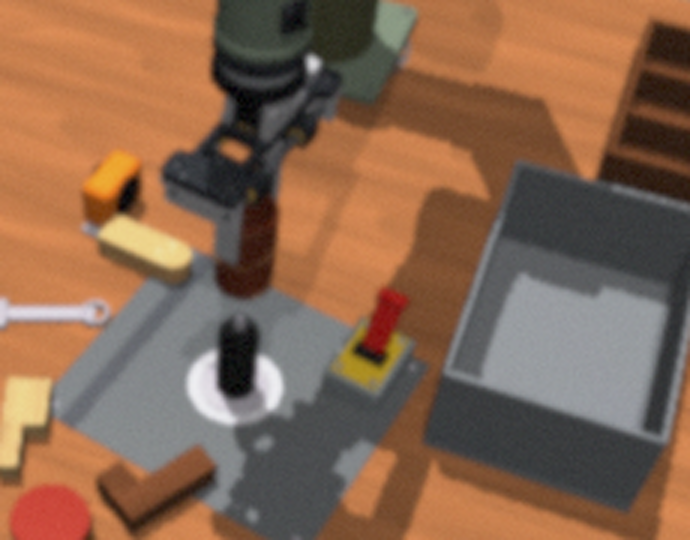

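```bash
python3 -c "
from h import *
plan(.325,.387,.24)"
python3 -m inch '[[-0.025,0,0.031,0,0.045],[-0.025,0,0.031,0,0.045],[-0.025,0,0.031,0,0.045],[-0.025,0,0.031,0,0.045],[-0.025,0,0.031,0,0.045],[-0.025,0,0.031,0,0.045],[-0.025,0,0.031,0,0.045],[-0.025,0,0.031,0,0.045]]'
python3 -c "
from h import *
plan(.325,.387,.1)"
```

```text
t 9.25 tcp [0.5547 0.0957 0.243 ] yaw -0.170 F [-0.4  0.1 -0.8] w 54.2mm
turn first 0.000 (0.0 rows of .125); then shift tool [-0.2756  0.003   0.2483] rows>= 10 per row [-0.0276  0.0003  0.0248]
time: 9.92
ee_pos: [0.3965, 0.3745, 0.2395]
tcp_rot: [-1.574, 0.003, -0.17]
ft_force: [0.5, 0.0, 0.2]
width: 0.579
t 9.92 tcp [0.3965 0.3745 0.2395] yaw -0.170 F [0.5 0.  0.2] w 54.5mm
turn first 0.000 (0.0 rows of .125); then shift tool [-0.0726  0.1395  0.0002] rows>= 4 per row [-0.0182  0.0349  0.    ]
```

```bash
python3 -m inch '[[-0.037,0,0,0,0.045],[-0.036,0,0.005,0,0.045],[0,0.035,0,0,0.045],[0,0.035,0,0,0.045],[0,0.035,0,0,0.045],[0,0.035,0,0,0.045],[0,0,0,0,0.07],[0,0,0,0,0.07]]'
python3 -m inch '[[0,0,0,0,0.07],[0,0,0,0,0.07],[0,-0.035,0,0,0.07],[0,-0.035,0,0,0.07],[0,-0.035,0,0,0.07],[0,-0.035,0,0,0.07],[0,0,0,0,0.07]]'
python3 -c "
from h import *
plan(.447,-.042,.2)
s=snapshot('top'); save(s,'t3.png',(120,80,500,330),2.1)
C=cloud(s)
for n in ('sleeve','offcut_round','offcut_step','offcut_ell','spanner'): find(s,n,C)"
```

```text
time: 10.58
ee_pos: [0.3252, 0.3889, 0.099]
tcp_rot: [-1.578, 0.006, -0.17]
ft_force: [0.7, 0.7, -0.2]
width: 0.684
time: 11.17
ee_pos: [0.3327, 0.3953, 0.2541]
tcp_rot: [-1.555, -0.013, -0.17]
ft_force: [0.6, 0.1, 0.4]
width: 0.743
t 11.17 tcp [0.3327 0.3953 0.2541] yaw -0.170 F [0.6 0.1 0.4] w 69.8mm
turn first 0.000 (0.0 rows of .125); then shift tool [ 0.1867  0.0541 -0.4116] rows>= 12 per row [ 0.0156  0.0045 -0.0343]
sleeve conf 0.64 ext [183. 291.  24.  19.] n 376 zpct [0.016 0.068 0.097] rect mm [320. 381.] [51. 51.] ang 27 mean [0.32  0.382 0.064]
offcut_round conf 0.61 ext [332. 253.  31.  19.] n 429 zpct [0.024 0.028 0.033] rect mm [434. -56.] [104.  40.] ang 83 mean [ 0.433 -0.057  0.028]
offcut_step conf 0.83 ext [340. 172.  15.  40.] n 390 zpct [0.005 0.026 0.03 ] rect mm [695. -75.] [105.  49.] ang 19 mean [ 0.686 -0.078  0.024]
offcut_step conf 0.36 ext [284. 212. 111. 102.] n 7784 zpct [-0.002  0.002  0.04 ] rect mm [555.  97.] [312. 273.] ang 80 mean [0.552 0.098 0.007]
offcut_ell conf 0.59 ext [293. 168.  30.  31.] n 406 zpct [0.017 0.03  0.034] rect mm [695.  71.] [ 60. 100.] ang 60 mean [0.703 0.075 0.029]
spanner conf 0.81 ext [354. 215.  39.  25.] n 214 zpct [0.003 0.007 0.011] rect mm [ 550. -127.] [ 33. 115.] ang 27 mean [ 0.554 -0.128  0.007]
```

View pics/t3.png

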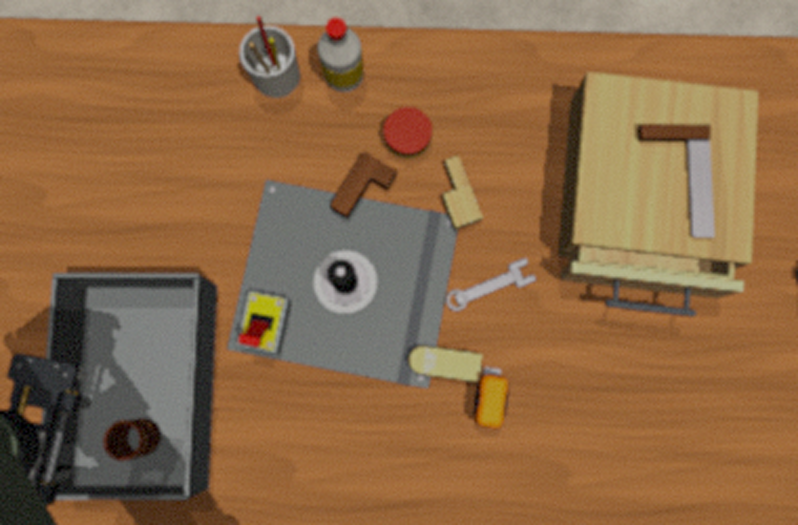

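```bash
python3 -c "
from h import *
plan(.437,-.042,.2,-.12)"
python3 -m inch '[[0.016,0,-0.034,-0.05,0.07],[0.016,0,-0.034,0,0.07],[0.016,0,-0.034,0,0.07],[0.016,0,-0.034,0,0.07],[0.016,0,-0.034,0,0.07],[0.016,0,-0.034,0,0.07],[0.016,0.01,-0.034,0,0.07],[0.016,0.01,-0.034,0,0.07]]'
python3 -c "
from h import *
plan(.437,-.042,.2,-.12)"
```

```text
t 11.47 tcp [0.3273 0.3906 0.2412] yaw -0.170 F [-0.2 -0.7  0.3] w 70.1mm
turn first -0.050 (0.4 rows of .125); then shift tool [ 0.1607  0.0412 -0.4163] rows>= 12 per row [ 0.0134  0.0034 -0.0347]
time: 12.13
ee_pos: [0.4206, 0.1036, 0.2215]
tcp_rot: [-1.571, 0.001, -0.12]
ft_force: [0.1, 0.1, -0.8]
width: 0.745
t 12.13 tcp [0.4206 0.1036 0.2215] yaw -0.120 F [ 0.1  0.1 -0.8] w 70.0mm
turn first 0.000 (0.0 rows of .125); then shift tool [ 0.0337  0.0215 -0.1426] rows>= 4 per row [ 0.0084  0.0054 -0.0356]
```

```bash
python3 -m inch '[[0.008,0.005,-0.036,0,0.07],[0.008,0.005,-0.036,0,0.07],[0.008,0.006,-0.036,0,0.07],[0.008,0.005,-0.034,0,0.07],[0,0,0,0,0.07],[0,0,0,0,0.07]]'
python3 -c "
from h import *
s=snapshot('wrist'); save(s,'w4.png'); find(s,'offcut_round',zmin=.015); find(s,'tape');s=snapshot('top'); find(s,'offcut_round',zmin=.015)
plan(.437,-.042,.027,-.12)"
```

```text
time: 12.63
ee_pos: [0.4344, -0.0407, 0.1998]
tcp_rot: [-1.57, 0.004, -0.124]
ft_force: [0.1, 0.9, 0.5]
width: 0.747
offcut_round conf 0.75 ext [319. 197.  43. 109.] n 4078 zpct [0.027 0.029 0.03 ] rect mm [434. -54.] [105.  40.] ang 83 mean [ 0.434 -0.054  0.029]
tape conf 0.96 ext [281. 274.  79.  62.] n 3690 zpct [0.007 0.06  0.063] rect mm [ 387. -140.] [80. 78.] ang 83 mean [ 0.39  -0.115  0.051]
offcut_round conf 0.22 ext [284. 213. 107.  97.] n 6672 zpct [-0.002  0.002  0.043] rect mm [553. 102.] [259. 251.] ang 80 mean [0.504 0.179 0.062]
t 12.88 tcp [ 0.4353 -0.0381  0.2013] yaw -0.118 F [-0.3  0.7 -0.1] w 69.9mm
turn first 0.002 (0.0 rows of .125); then shift tool [ 0.0021  0.1743 -0.0036] rows>= 5 per row [ 0.0004  0.0349 -0.0007]
```

View pics/w4.png

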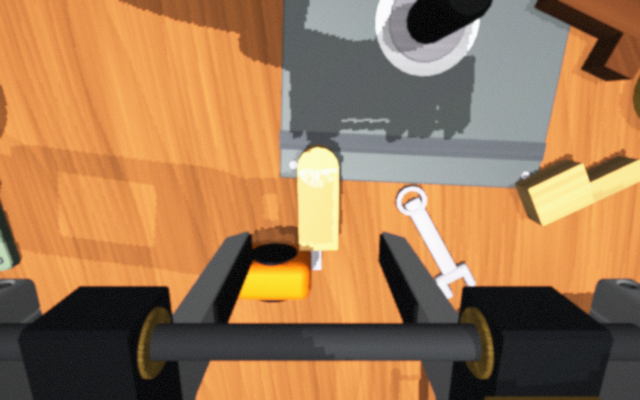

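```bash
python3 -m inch '[[0.001,0.035,-0.002,0,0.07],[0,0.035,-0.001,0,0.07],[0,0.035,0,0,0.07],[0,0.035,0,0,0.07],[0,0.034,0,0,0.07],[0,0,0,0,0.03],[0,0,0,0,0.03],[0,0,0,0,0.03]]' 15
python3 -m inch '[[0,0,0,0,0.03],[0,0,0,0,0.03],[0,0,0,0,0.03]]'
```

```text
time: 13.55
ee_pos: [0.4361, -0.0416, 0.0274]
tcp_rot: [-1.571, 0.001, -0.118]
ft_force: [0.7, 0.3, -0.6]
width: 0.57
time: 13.8
ee_pos: [0.4366, -0.0422, 0.0282]
tcp_rot: [-1.571, -0.001, -0.12]
ft_force: [0.3, 1.3, 1.7]
width: 0.432
```

```bash
python3 -m inch '[[0,-0.02,0,0,0.03],[0,-0.04,0,0,0.03],[0,-0.04,0,0,0.03],[0,-0.04,0,0,0.03],[0,-0.04,0,0,0.03],[0,-0.02,0,0,0.03],[0,0,0,0,0.03]]'
python3 -c "
from h import *
plan(.41,.40,.22,-.12)"
```

```text
time: 14.38
ee_pos: [0.4398, -0.0436, 0.234]
tcp_rot: [-1.573, -0.013, -0.12]
ft_force: [1.1, -0.1, -0.3]
width: 0.424
t 14.38 tcp [ 0.4398 -0.0436  0.234 ] yaw -0.120 F [ 1.1 -0.1 -0.3] w 39.8mm
turn first 0.000 (0.0 rows of .125); then shift tool [-0.0827  0.014   0.4369] rows>= 12 per row [-0.0069  0.0012  0.0364]
```

```bash
python3 -m inch '[[-0.007,0,0.036,0,0.03],[-0.007,0,0.036,0,0.03],[-0.007,0,0.036,0,0.03],[-0.007,0,0.036,0,0.03],[-0.007,0,0.036,0,0.03],[-0.007,0,0.036,0,0.03],[-0.007,0,0.036,0,0.03],[-0.007,0,0.036,0,0.03]]'
python3 -m inch '[[-0.007,0,0.036,0,0.03],[-0.007,0,0.036,0,0.03],[-0.007,0,0.036,0,0.03],[-0.006,0,0.036,0,0.03],[0,0,0,0,0.03]]'
python3 -c "
from h import *
plan(.41,.40,.06,-.12)"
```

```text
time: 15.05
ee_pos: [0.4134, 0.2514, 0.2257]
tcp_rot: [-1.572, 0.002, -0.12]
ft_force: [0.7, -0.8, -0.4]
width: 0.423
time: 15.47
ee_pos: [0.4035, 0.401, 0.2252]
tcp_rot: [-1.57, 0.003, -0.115]
ft_force: [0.1, -0.3, -0.1]
width: 0.424
t 15.47 tcp [0.4035 0.401  0.2252] yaw -0.115 F [ 0.1 -0.3 -0.1] w 39.9mm
turn first 0.005 (0.0 rows of .125); then shift tool [ 0.0066  0.1652 -0.0002] rows>= 5 per row [ 0.0013  0.033  -0.    ]
```

```bash
python3 -m inch '[[0.006,0.032,0,0,0.03],[0,0.032,0,0,0.03],[0,0.032,0,0,0.03],[0,0.032,0,0,0.03],[0,0.03,0,0,0.03],[0,0,0,0,0.06],[0,0,0,0,0.06],[0,0,0,0,0.06]]'
python3 -m inch '[[0,0,0,0,0.06],[0,-0.038,0,0,0.06],[0,-0.038,0,0,0.06],[0,-0.038,0,0,0.06],[0,-0.038,0,0,0.06],[0,0,0,0,0.06]]'
python3 -c "
from h import *
s=snapshot('top'); save(s,'t4.png',(120,80,500,330),2.1)
C=cloud(s)
for n in ('offcut_round','offcut_step','offcut_ell','spanner','wax'): find(s,n,C,zmin=.004)
plan(.69,.07,.21)"
```

```text
time: 16.13
ee_pos: [0.4121, 0.3956, 0.0705]
tcp_rot: [-1.57, -0.001, -0.12]
ft_force: [0.2, 0.3, -0.0]
width: 0.599
time: 16.63
ee_pos: [0.4168, 0.3995, 0.2344]
tcp_rot: [-1.556, -0.017, -0.12]
ft_force: [1.1, 0.8, 1.7]
width: 0.637
offcut_round conf 0.66 ext [191. 262.  39.  16.] n 475 zpct [0.026 0.034 0.038] rect mm [399. 361.] [134.  40.] ang 84 mean [0.4   0.37  0.034]
offcut_round conf 0.17 ext [340. 172.  19.  34.] n 393 zpct [0.003 0.026 0.03 ] rect mm [695. -76.] [104.  51.] ang 19 mean [ 0.686 -0.078  0.025]
offcut_step conf 0.85 ext [339. 172.  17.  34.] n 371 zpct [0.01  0.026 0.03 ] rect mm [694. -73.] [105.  46.] ang 16 mean [ 0.686 -0.077  0.025]
offcut_ell conf 0.66 ext [294. 168.  30.  32.] n 444 zpct [0.005 0.03  0.034] rect mm [697.  74.] [ 64. 100.] ang 60 mean [0.704 0.074 0.029]
spanner conf 0.75 ext [354. 216.  46.  29.] n 284 zpct [0.001 0.007 0.011] rect mm [ 553. -121.] [ 38. 135.] ang 22 mean [ 0.552 -0.125  0.008]
spanner conf 0.31 ext [241. 238.   5.  11.] n 70 zpct [0.062 0.095 0.102] rect mm [466. 218.] [29. 24.] ang 2 mean [0.465 0.217 0.088]
wax conf 0.85 ext [313. 144.  22.  24.] n 445 zpct [0.015 0.038 0.042] rect mm [786.   5.] [72. 73.] ang 28 mean [0.783 0.005 0.036]
wax conf 0.50 ext [355. 214.  39.  27.] n 223 zpct [0.002 0.008 0.011] rect mm [ 550. -129.] [ 36. 115.] ang 28 mean [ 0.555 -0.131  0.008]
t 16.93 tcp [0.4105 0.3949 0.2201] yaw -0.120 F [-0.6 -0.1  0.2] w 59.9mm
turn first 0.000 (0.0 rows of .125); then shift tool [ 0.3164  0.0101 -0.2891] rows>= 11 per row [ 0.0288  0.0009 -0.0263]
```

View pics/t4.png

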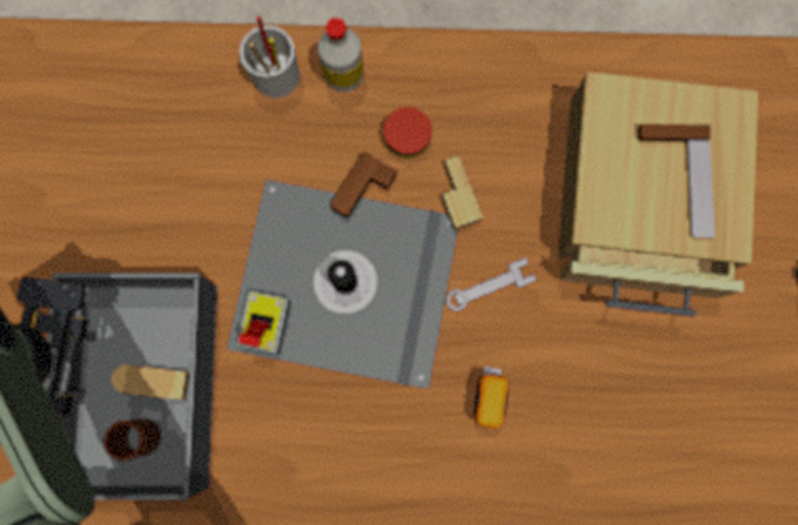

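```bash
python3 -m inch '[[0,0,0,-0.125,0.06],[0,0,0,-0.125,0.06],[0,0,0,-0.125,0.06],[0,0,0,-0.125,0.06],[0,0,0,-0.125,0.06],[0,0,0,-0.125,0.06],[0,0,0,-0.125,0.06],[0,0,0,-0.125,0.06]]'
python3 -m inch '[[0,0,0,-0.125,0.06],[0,0,0,-0.04,0.06]]'
python3 -c "
from h import *
plan(.665,.105,.21,1.047)"
```

```text
time: 17.6
ee_pos: [0.4105, 0.3949, 0.2194]
tcp_rot: [-1.57, 0.004, 0.886]
ft_force: [0.1, 0.8, -0.5]
width: 0.637
time: 17.77
ee_pos: [0.4105, 0.3948, 0.2193]
tcp_rot: [-1.569, 0.004, 1.05]
ft_force: [-0.1, 0.0, 0.6]
width: 0.635
t 17.77 tcp [0.4105 0.3948 0.2193] yaw 1.050 F [-0.1  0.   0.6] w 59.7mm
turn first 0.003 (0.0 rows of .125); then shift tool [-0.1237  0.0093 -0.3654] rows>= 10 per row [-0.0124  0.0009 -0.0365]
```

```bash
python3 -m inch '[[-0.012,0,-0.037,0,0.06],[-0.012,0,-0.037,0,0.06],[-0.012,0,-0.037,0,0.06],[-0.012,0,-0.037,0,0.06],[-0.012,0,-0.037,0,0.06],[-0.012,0,-0.037,0,0.06],[-0.012,0,-0.037,0,0.06],[-0.012,0,-0.037,0,0.06]]'
python3 -m inch '[[-0.012,0,-0.036,0,0.06],[-0.012,0,-0.036,0,0.06],[0,0,0,0,0.06],[0,0,0,0,0.06]]'
python3 -c "
from h import *
s=snapshot('wrist'); save(s,'w5.png'); find(s,'offcut_ell',zmin=.02); find(s,'offcut_step',zmin=.015)
st()"
```

```text
time: 18.43
ee_pos: [0.6192, 0.1622, 0.2193]
tcp_rot: [-1.568, 0.002, 1.045]
ft_force: [0.8, 0.1, -0.3]
width: 0.637
time: 18.77
ee_pos: [0.6695, 0.1049, 0.2187]
tcp_rot: [-1.567, 0.002, 1.041]
ft_force: [1.3, 0.1, -0.1]
width: 0.637
offcut_ell conf 0.71 ext [304. 215.  54.  94.] n 3662 zpct [0.013 0.031 0.032] rect mm [696.  73.] [ 58. 101.] ang 60 mean [0.704 0.077 0.031]
offcut_step conf 0.60 ext [176. 266.  73.  73.] n 2607 zpct [0.006 0.026 0.028] rect mm [643.  -8.] [ 70. 203.] ang 27 mean [ 0.673 -0.073  0.027]
t 18.92 tcp [0.6682 0.1081 0.2202] yaw 1.046 F [ 0.4 -0.4  0.2] w 59.9mm
```

View pics/w5.png

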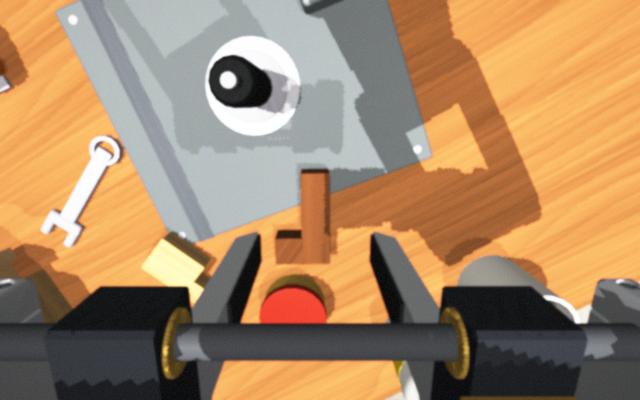

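```bash
python3 -c "
from h import *
plan(.696,.0896,.029,1.047)"
```

```text
t 18.92 tcp [0.6682 0.1081 0.2202] yaw 1.046 F [ 0.4 -0.4  0.2] w 59.9mm
turn first -0.001 (0.0 rows of .125); then shift tool [-0.0021  0.1912 -0.0333] rows>= 5 per row [-0.0004  0.0382 -0.0067]
```

```bash
python3 -m inch '[[-0.002,0,-0.033,0,0.06],[0,0.036,0,0,0.06],[0,0.036,0,0,0.06],[0,0.036,0,0,0.06],[0,0.036,0,0,0.06],[0,0.036,0,0,0.06],[0,0.011,0,0,0.06],[0,0,0,0,0.06]]'
python3 -c "
from h import *
st()"
python3 -m inch '[[0,0,0,0,0.02],[0,0,0,0,0.02],[0,0,0,0,0.02],[0,0,0,0,0.02],[0,0,0,0,0.02],[0,0,0,0,0.02],[0,0,0,0,0.02]]' 15
python3 -m inch '[[0,-0.02,0,0,0.02],[0,-0.04,0,0,0.02],[0,-0.04,0,0,0.02],[0,-0.04,0,0,0.02],[0,-0.04,0,0,0.02],[0,-0.02,0,0,0.02],[0,0,0,0,0.02]]'
python3 -c "
from h import *
plan(.47,.39,.23)"
```

```text
time: 19.58
ee_pos: [0.6928, 0.0903, 0.026]
tcp_rot: [-1.563, 0.004, 1.047]
ft_force: [-0.6, 0.7, -1.5]
width: 0.639
t 19.58 tcp [0.6928 0.0903 0.026 ] yaw 1.047 F [-0.6  0.7 -1.5] w 60.0mm
time: 20.17
ee_pos: [0.6983, 0.0887, 0.0326]
tcp_rot: [-1.573, -0.001, 1.045]
ft_force: [-1.7, -0.2, 5.9]
width: 0.319
time: 20.75
ee_pos: [0.7006, 0.0888, 0.2388]
tcp_rot: [-1.582, -0.007, 1.045]
ft_force: [0.9, 0.1, -0.7]
width: 0.319
t 20.75 tcp [0.7006 0.0888 0.2388] yaw 1.045 F [ 0.9  0.1 -0.7] w 29.9mm
turn first 0.000 (0.0 rows of .125); then shift tool [0.1448 0.0088 0.3507] rows>= 10 per row [0.0145 0.0009 0.0351]
```

```bash
python3 -m inch '[[0.014,0,0.035,0,0.02],[0.014,0,0.035,0,0.02],[0.014,0,0.035,0,0.02],[0.014,0,0.035,0,0.02],[0.014,0,0.035,0,0.02],[0.014,0,0.035,0,0.02],[0.014,0,0.035,0,0.02],[0,0,0,0.045,0.02]]'
python3 -m inch '[[0,0,0,0.125,0.02],[0,0,0,0.125,0.02],[0,0,0,0.125,0.02],[0,0,0,0.125,0.02],[0,0,0,0.125,0.02],[0,0,0,0.125,0.02],[0,0,0,0.125,0.02],[0,0,0,0.125,0.02]]'
python3 -c "
from h import *
plan(.483,.395,.23,0)"
```

```text
time: 21.42
ee_pos: [0.5283, 0.3013, 0.2278]
tcp_rot: [-1.564, 0.003, 1.006]
ft_force: [-0.0, -0.2, -0.6]
width: 0.319
time: 22.08
ee_pos: [0.533, 0.2959, 0.2277]
tcp_rot: [-1.572, 0.004, -0.006]
ft_force: [-0.0, 0.1, -0.6]
width: 0.318
t 22.08 tcp [0.533  0.2959 0.2277] yaw -0.006 F [-0.   0.1 -0.6] w 29.9mm
turn first -0.006 (0.1 rows of .125); then shift tool [-0.05   -0.0023  0.0991] rows>= 3 per row [-0.0167 -0.0008  0.033 ]
```

```bash
python3 -m inch '[[-0.017,0,0.033,0,0.02],[-0.017,0,0.033,0,0.02],[-0.016,0,0.033,0,0.02],[0,0.04,0,0,0.02],[0,0.04,0,0,0.02],[0,0.04,0,0,0.02],[0,0.04,0,0,0.02],[0,0,0,0,0.02]]'
python3 -c "
from h import *
st()"
python3 -m inch '[[0,0,0,0,0.045],[0,0,0,0,0.045],[0,0,0,0,0.045],[0,0,0,0,0.045],[0,-0.04,0,0,0.045],[0,-0.04,0,0,0.045],[0,-0.04,0,0,0.045],[0,-0.04,0,0,0.045]]'
python3 -c "
from h import *
s=snapshot('top'); save(s,'t5.png',(120,80,500,330),2.1)
C=cloud(s)
for n in ('offcut_round','offcut_step','offcut_ell','spanner','wax'): find(s,n,C,zmin=.004)
plan(.68,-.07,.21)"
```

```text
time: 22.75
ee_pos: [0.4756, 0.3902, 0.0583]
tcp_rot: [-1.583, 0.02, 0.0]
ft_force: [-2.4, -1.2, -1.9]
width: 0.317
t 22.75 tcp [0.4756 0.3902 0.0583] yaw 0.000 F [-2.4 -1.2 -1.9] w 29.8mm
time: 23.42
ee_pos: [0.4848, 0.3958, 0.2351]
tcp_rot: [-1.569, -0.004, -0.0]
ft_force: [1.0, -0.1, 0.1]
width: 0.478
offcut_round conf 0.77 ext [192. 262.  36.  16.] n 471 zpct [0.026 0.034 0.038] rect mm [400. 378.] [112.  42.] ang 85 mean [0.4   0.371 0.033]
offcut_step conf 0.90 ext [339. 171.  16.  38.] n 365 zpct [0.015 0.026 0.03 ] rect mm [694. -72.] [105.  44.] ang 19 mean [ 0.688 -0.077  0.025]
offcut_step conf 0.24 ext [429. 214.  92.  34.] n 1631 zpct [0.02  0.081 0.105] rect mm [ 558. -349.] [243.  96.] ang 85 mean [ 0.564 -0.35   0.069]
offcut_ell none
spanner conf 0.55 ext [354. 217.  40.  27.] n 235 zpct [0.001 0.008 0.011] rect mm [ 550. -124.] [ 33. 119.] ang 25 mean [ 0.552 -0.124  0.008]
spanner conf 0.40 ext [429. 215.  93.  33.] n 1602 zpct [0.02  0.081 0.105] rect mm [ 558. -349.] [242.  97.] ang 85 mean [ 0.564 -0.35   0.068]
wax conf 0.73 ext [313. 145.  20.  22.] n 411 zpct [0.032 0.038 0.042] rect mm [786.   5.] [73. 68.] ang 21 mean [0.784 0.005 0.038]
t 23.72 tcp [0.4838 0.3951 0.2303] yaw -0.000 F [ 0.2 -0.3 -1.8] w 44.9mm
turn first 0.000 (0.0 rows of .125); then shift tool [ 0.1962  0.0203 -0.4651] rows>= 13 per row [ 0.0151  0.0016 -0.0358]
```

View pics/t5.png

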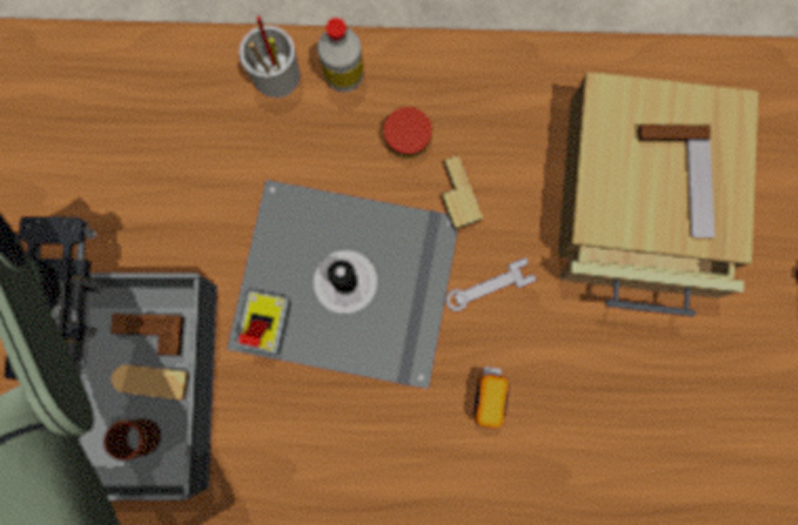

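```bash
python3 -m inch '[[0.01,0,-0.036,0.125,0.06],[0.005,0,-0.036,0.125,0.06],[0,0,-0.036,0.125,0.06],[0,0,-0.036,0.125,0.06],[0,0,-0.036,0.125,0.06],[0.02,0,-0.03,0.125,0.06],[0.02,0,-0.03,0.125,0.06],[0.03,0,-0.02,0.125,0.06]]'
python3 -c "
from h import *
plan(.64,-.09,.22,-1.24)"
```

```text
time: 24.38
ee_pos: [0.449, 0.1144, 0.2282]
tcp_rot: [-1.575, 0.003, -1.005]
ft_force: [-0.0, -0.4, 0.2]
width: 0.636
t 24.38 tcp [0.449  0.1144 0.2282] yaw -1.005 F [-0.  -0.4  0.2] w 59.8mm
turn first 0.235 (1.9 rows of .125); then shift tool [0.2554 0.0082 0.1143] rows>= 7 per row [0.0365 0.0012 0.0163]
```

```bash
python3 -m inch '[[0,0,0,0.125,0.06],[0,0,0,0.11,0.06],[0.036,0,0.016,0,0.06],[0.036,0,0.016,0,0.06],[0.036,0,0.016,0,0.06],[0.036,0,0.016,0,0.06],[0.036,0,0.016,0,0.06],[0.036,0,0.016,0,0.06]]'
python3 -m inch '[[0.036,0,0.016,0,0.06],[0,0,0,0,0.06],[0,0,0,0,0.06],[0,0,0,0,0.06]]'
python3 -c "
from h import *
s=snapshot('wrist'); save(s,'w6.png'); find(s,'offcut_step',zmin=.015); find(s,'spanner')
st()"
```

```text
time: 25.05
ee_pos: [0.6136, -0.0579, 0.2278]
tcp_rot: [-1.575, 0.003, -1.235]
ft_force: [0.5, 0.4, 1.2]
width: 0.636
time: 25.38
ee_pos: [0.6395, -0.0848, 0.228]
tcp_rot: [-1.575, 0.003, -1.235]
ft_force: [0.1, 0.1, -1.3]
width: 0.639
offcut_step conf 0.58 ext [321. 122.  50. 111.] n 3498 zpct [0.025 0.027 0.028] rect mm [694. -70.] [104.  44.] ang 20 mean [ 0.689 -0.076  0.027]
offcut_step conf 0.44 ext [432. 283.  28.  42.] n 643 zpct [0.02  0.049 0.086] rect mm [ 625. -170.] [174.  21.] ang 57 mean [ 0.582 -0.235  0.054]
spanner conf 0.71 ext [318. 252. 110.  37.] n 1880 zpct [0.002 0.008 0.009] rect mm [585. -99.] [115. 129.] ang 24 mean [ 0.552 -0.119  0.008]
spanner conf 0.65 ext [434. 284.  28.  46.] n 608 zpct [0.021 0.049 0.08 ] rect mm [ 586. -237.] [30. 19.] ang 1 mean [ 0.58  -0.238  0.049]
t 25.53 tcp [ 0.6399 -0.0839  0.2302] yaw -1.234 F [-0.4 -0.1 -0.6] w 59.9mm
```

View pics/w6.png

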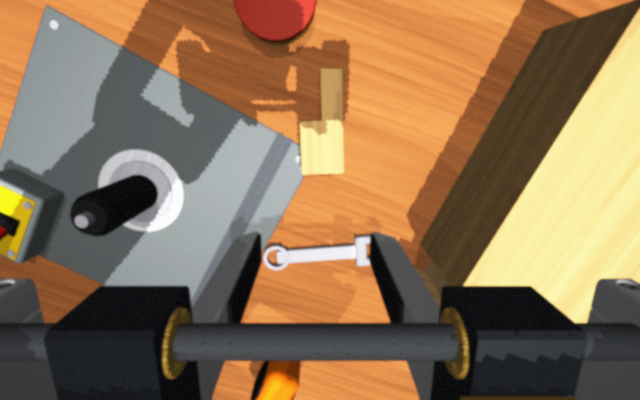

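```bash
python3 -c "
from h import *
plan(.677,-.076,.027,-1.222)"
```

```text
t 25.53 tcp [ 0.6399 -0.0839  0.2302] yaw -1.234 F [-0.4 -0.1 -0.6] w 59.9mm
turn first -0.012 (0.1 rows of .125); then shift tool [0.0052 0.2032 0.0376] rows>= 6 per row [0.0009 0.0339 0.0063]
```

```bash
python3 -m inch '[[0.005,0,0.0375,-0.012,0.068],[0,0.037,0,0,0.068],[0,0.037,0,0,0.068],[0,0.037,0,0,0.068],[0,0.037,0,0,0.068],[0,0.037,0,0,0.068],[0,0.017,0,0,0.068],[0,0,0,0,0.068]]'
python3 -c "
from h import *
st()"
python3 -m inch '[[0,0,0,0,0.03],[0,0,0,0,0.03],[0,0,0,0,0.03],[0,0,0,0,0.03],[0,0,0,0,0.03],[0,0,0,0,0.03],[0,0,0,0,0.03]]' 15
python3 -m inch '[[0,-0.02,0,0,0.03],[0,-0.04,0,0,0.03],[0,-0.04,0,0,0.03],[0,-0.04,0,0,0.03],[0,-0.04,0,0,0.03],[0,-0.02,0,0,0.03],[0,0,0,0,0.03]]'
python3 -c "
from h import *
plan(.52,.30,.23)"
```

```text
time: 26.2
ee_pos: [0.6751, -0.0757, 0.0251]
tcp_rot: [-1.576, 0.003, -1.221]
ft_force: [-0.8, -0.7, -0.2]
width: 0.724
t 26.20 tcp [ 0.6751 -0.0757  0.0251] yaw -1.221 F [-0.8 -0.7 -0.2] w 68.1mm
time: 26.78
ee_pos: [0.6787, -0.0776, 0.0299]
tcp_rot: [-1.569, -0.001, -1.223]
ft_force: [-1.7, 1.8, 6.1]
width: 0.466
time: 27.37
ee_pos: [0.6816, -0.0787, 0.2365]
tcp_rot: [-1.56, -0.008, -1.223]
ft_force: [0.3, 0.0, 0.8]
width: 0.464
t 27.37 tcp [ 0.6816 -0.0787  0.2365] yaw -1.223 F [0.3 0.  0.8] w 43.7mm
turn first 0.000 (0.0 rows of .125); then shift tool [-0.4111  0.0065 -0.023 ] rows>= 11 per row [-0.0374  0.0006 -0.0021]
```

```bash
python3 -m inch '[[-0.037,0,-0.002,0,0.03],[-0.037,0,-0.002,0,0.03],[-0.037,0,-0.002,0,0.03],[-0.037,0,-0.002,0,0.03],[-0.037,0,-0.002,0,0.03],[-0.037,0,-0.002,0,0.03],[-0.037,0,-0.002,0,0.03],[-0.037,0,-0.002,0,0.03]]'
python3 -m inch '[[0,0,0,-0.125,0.03],[0,0,0,-0.125,0.03],[0,0,0,-0.125,0.03],[0,0,0,-0.125,0.03],[0,0,0,-0.125,0.03],[0,0,0,-0.125,0.03],[0,0,0,-0.125,0.03],[0,0,0,-0.125,0.03]]'
python3 -m inch '[[0,0,0,-0.125,0.03],[0,0,0,-0.095,0.03]]'
python3 -c "
from h import *
plan(.447,.37,.23,0)"
```

```text
time: 28.03
ee_pos: [0.5598, 0.1962, 0.2259]
tcp_rot: [-1.575, 0.0, -1.223]
ft_force: [0.5, 0.1, -0.3]
width: 0.471
time: 28.7
ee_pos: [0.5607, 0.1947, 0.2257]
tcp_rot: [-1.573, 0.004, -0.217]
ft_force: [0.4, -0.5, -0.5]
width: 0.468
time: 28.87
ee_pos: [0.5607, 0.1947, 0.2257]
tcp_rot: [-1.572, 0.004, 0.003]
ft_force: [-0.1, -0.0, -1.4]
width: 0.465
t 28.87 tcp [0.5607 0.1947 0.2257] yaw 0.003 F [-0.1 -0.  -1.4] w 43.7mm
turn first 0.003 (0.0 rows of .125); then shift tool [-0.1137 -0.0043  0.1753] rows>= 6 per row [-0.019  -0.0007  0.0292]
```

```bash
python3 -m inch '[[-0.019,0,0.029,0,0.03],[-0.019,0,0.029,0,0.03],[-0.019,0,0.029,0,0.03],[-0.019,0,0.029,0,0.03],[-0.019,0,0.029,0,0.03],[-0.019,0,0.029,0,0.03],[0,0,0,0,0.03],[0,0,0,0,0.03]]'
python3 -m inch '[[0,0.038,0,0,0.03],[0,0.038,0,0,0.03],[0,0.038,0,0,0.03],[0,0.036,0,0,0.03],[0,0,0,0,0.03],[0,0,0,0,0.055],[0,0,0,0,0.055],[0,0,0,0,0.055]]'
python3 -m inch '[[0,0,0,0,0.055],[0,-0.038,0,0,0.055],[0,-0.038,0,0,0.055],[0,-0.038,0,0,0.055],[0,-0.038,0,0,0.055],[0,0,0,0,0.055]]'
python3 -c "
from h import *
s=snapshot('top'); save(s,'t6.png',(120,80,500,330),2.1)
C=cloud(s)
for n in ('offcut_step','spanner'): find(s,n,C,zmin=.004)
s=snapshot('wrist'); save(s,'w7.png')
plan(.5,-.3,.23,-.1)"
```

```text
time: 29.53
ee_pos: [0.4465, 0.3701, 0.2262]
tcp_rot: [-1.573, 0.003, 0.001]
ft_force: [0.2, -0.1, -0.5]
width: 0.462
time: 30.2
ee_pos: [0.4511, 0.3703, 0.0815]
tcp_rot: [-1.568, -0.005, -0.004]
ft_force: [0.7, -0.2, 0.4]
width: 0.586
time: 30.7
ee_pos: [0.454, 0.3729, 0.2432]
tcp_rot: [-1.559, -0.019, -0.003]
ft_force: [0.4, 0.3, 0.7]
width: 0.586
offcut_step conf 0.61 ext [187. 245.  34.  14.] n 393 zpct [0.031 0.059 0.073] rect mm [446. 387.] [105.  43.] ang 89 mean [0.447 0.376 0.056]
spanner conf 0.50 ext [353. 218.  40.  28.] n 265 zpct [-0.     0.007  0.011] rect mm [ 551. -121.] [ 34. 125.] ang 24 mean [ 0.552 -0.124  0.008]
spanner conf 0.33 ext [429. 216.  92.  34.] n 1631 zpct [0.019 0.08  0.105] rect mm [ 558. -348.] [240.  97.] ang 85 mean [ 0.563 -0.352  0.068]
t 30.90 tcp [0.4483 0.3694 0.2307] yaw -0.003 F [-0.6 -1.   0.2] w 54.8mm
turn first 0.097 (0.8 rows of .125); then shift tool [ 0.1183  0.0007 -0.6608] rows>= 17 per row [ 0.007   0.     -0.0389]
```

View pics/t6.png

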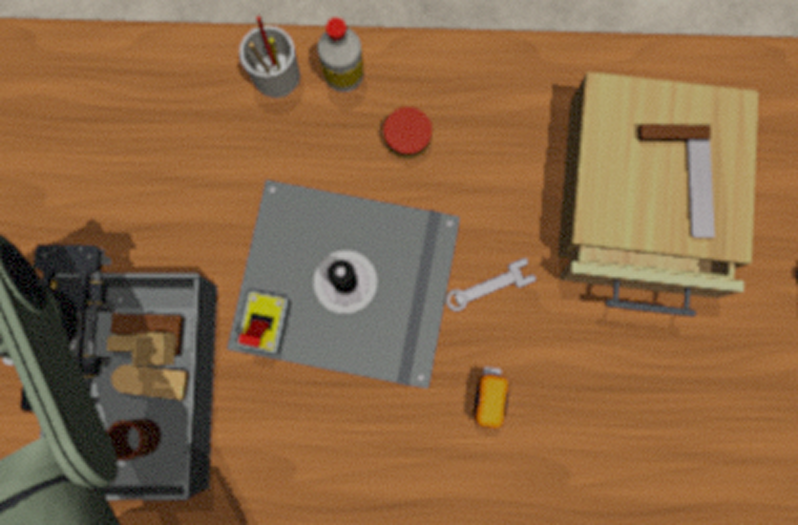

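```bash
python3 -m inch '[[0,0,0,0.097,0.04],[0.007,0,-0.04,0,0.04],[0.007,0,-0.04,0,0.04],[0.007,0,-0.04,0,0.04],[0.007,0,-0.04,0,0.04],[0.007,0,-0.04,0,0.04],[0.007,0,-0.04,0,0.04],[0.007,0,-0.04,0,0.04]]'
python3 -m inch '[[0.007,0,-0.04,0,0.04],[0.007,0,-0.04,0,0.04],[0.007,0,-0.04,0,0.04],[0.007,0,-0.04,0,0.04],[0.007,0,-0.04,0,0.04],[0.007,0,-0.04,0,0.04],[0.007,0,-0.04,0,0.04],[0.007,0,-0.04,0,0.04]]'
python3 -m inch '[[0.007,0,-0.04,0,0.04],[0.007,0,-0.04,0,0.04],[0.007,0,-0.04,0,0.04],[0,0,0,0,0.04],[0,0,0,0,0.04]]'
python3 -c "
from h import *
s=snapshot('wrist'); save(s,'w8.png'); st(); find(s,'chest_drawer0_handle')
C=cloud(s);X,Y,Z=C[...,0],C[...,1],C[...,2]
m=(Z>.065)&(Z<.09)&(X>.4)&(X<.545)&(Y<-.25)&(Y>-.46); P=C[m]; print(len(P),cv2.minAreaRect(P[:,:2].astype(np.float32)*1000),P.mean(0),np.percentile(P[:,2],[5,50,95]))
m=(Z>.10)&(Z<.125)&(X>.4)&(X<.85)&(Y<-.2); P=C[m]; print(len(P),cv2.minAreaRect(P[:,:2].astype(np.float32)*1000))
"
```

```text
time: 31.57
ee_pos: [0.4677, 0.0842, 0.2285]
tcp_rot: [-1.571, 0.004, -0.099]
ft_force: [0.6, 0.4, 1.0]
width: 0.428
time: 32.23
ee_pos: [0.4917, -0.2393, 0.2283]
tcp_rot: [-1.569, 0.003, -0.1]
ft_force: [0.6, 0.5, 1.2]
width: 0.427
time: 32.65
ee_pos: [0.5006, -0.3607, 0.2275]
tcp_rot: [-1.568, 0.004, -0.103]
ft_force: [-0.5, 0.6, 0.1]
width: 0.423
t 32.70 tcp [ 0.5009 -0.3591  0.2279] yaw -0.102 F [-0.5  0.1 -1.1] w 39.8mm
chest_drawer0_handle conf 0.98 ext [379. 152. 106. 269.] n 16135 zpct [0.022 0.081 0.104] rect mm [ 563. -338.] [231. 104.] ang 85 mean [ 0.569 -0.329  0.067]
2208 ((530.2158813476562, -345.51123046875), (128.89268493652344, 40.09989547729492), 84.67431640625) [ 0.51942781 -0.34350084  0.08178631] [0.07921131 0.08199988 0.08376363]
60172 ((662.4854736328125, -358.5379638671875), (251.00169372558594, 226.52304077148438), 84.7076416015625)
```

View pics/w8.png

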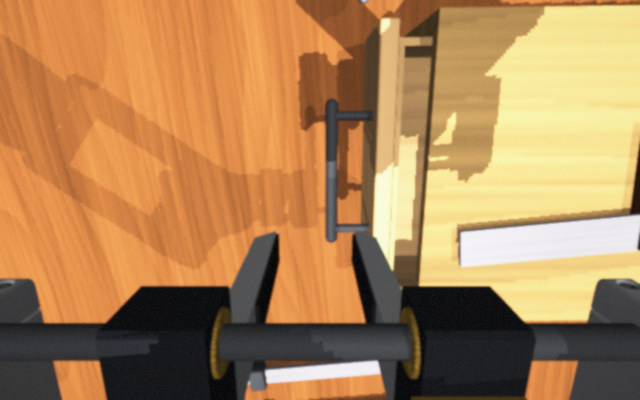

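```bash
python3 -c "
from h import *
plan(.516,-.344,.082,-.094)"
```

```text
t 32.75 tcp [ 0.5012 -0.3582  0.2285] yaw -0.100 F [ 0.3 -0.2  0.3] w 40.0mm
turn first -0.006 (0.0 rows of .125); then shift tool [0.0134 0.1465 0.0155] rows>= 4 per row [0.0033 0.0366 0.0039]
```

```bash
python3 -m inch '[[0.0134,0,0.0155,-0.006,0.024],[0,0,0,0,0.024],[0,0.03,0,0,0.024],[0,0.02,0,0,0.024],[0,0,0,0,0.024],[0,0,0,0,0.024]]'
python3 -c "
from h import *
s=snapshot('wrist'); save(s,'w9.png'); plan(.516,-.344,.082,-.094)
C=cloud(s);X,Y,Z=C[...,0],C[...,1],C[...,2]
m=(Z>.065)&(Z<.09)&(X>.4)&(X<.545)&(Y<-.25)&(Y>-.46); P=C[m]; print(len(P),cv2.minAreaRect(P[:,:2].astype(np.float32)*1000))
for k in (-.33,-.31,-.30): 
  q=P[abs(P[:,1]-k)<.004]; print(k,np.percentile(q[:,0],[3,50,97]) if len(q) else None)
"
```

```text
time: 33.25
ee_pos: [0.516, -0.3435, 0.1792]
tcp_rot: [-1.569, 0.003, -0.092]
ft_force: [0.3, -0.0, 0.0]
width: 0.256
t 33.30 tcp [ 0.5169 -0.3446  0.1809] yaw -0.093 F [ 0.8 -0.1 -0.1] w 24.2mm
turn first 0.001 (0.0 rows of .125); then shift tool [-0.001   0.0989  0.0005] rows>= 3 per row [-0.0003  0.033   0.0002]
2707 ((524.9072265625, -345.31854248046875), (129.99990844726562, 30.79859733581543), 84.39990997314453)
-0.33 [0.51100846 0.51628776 0.52178813]
-0.31 [0.51302424 0.51840083 0.52348367]
-0.3 [0.51415838 0.52294636 0.54367023]
```

View pics/w9.png

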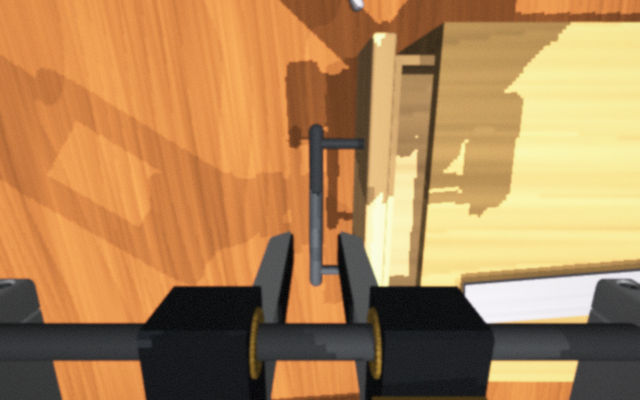

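```bash
python3 -m inch '[[-0.001,0.025,0,0,0.024],[0,0.025,0,0,0.024],[0,0.025,0,0,0.024],[0,0.02,0,0,0.024],[0,0,0,0,0.024],[0,0,0,0,0.024]]'
python3 -m inch '[[0,0,0,0,0.006],[0,0,0,0,0.006],[0,0,0,0,0.006],[0,0,0,0,0.006]]' 20
```

```text
time: 33.8
ee_pos: [0.5161, -0.3453, 0.0862]
tcp_rot: [-1.571, -0.0, -0.094]
ft_force: [-0.1, -0.9, 0.1]
width: 0.254
time: 34.13
ee_pos: [0.5172, -0.3466, 0.0882]
tcp_rot: [-1.574, -0.003, -0.094]
ft_force: [-1.1, -0.4, 7.0]
width: 0.11
```

```bash
python3 -m inch '[[-0.01,0,0,0,0.006],[-0.018,0,0,0,0.006],[-0.02,0,0,0,0.006],[-0.02,0,0,0,0.006],[-0.02,0,0,0,0.006],[-0.02,0,0,0,0.006],[-0.02,0,0,0,0.006],[-0.012,0,0,0,0.006]]'
python3 -m inch '[[0,0,0,0,0.006]]'
python3 -c "
from h import *
s=snapshot('top');C=cloud(s);save(s,'t7.png',(300,80,500,300),2.7)
X,Y,Z=C[...,0],C[...,1],C[...,2]
st(); find(s,'spanner',C)"
```

```text
time: 34.8
ee_pos: [0.3765, -0.3333, 0.0881]
tcp_rot: [-1.574, -0.004, -0.095]
ft_force: [2.0, 0.2, 9.1]
width: 0.11
time: 34.88
ee_pos: [0.3754, -0.3332, 0.0881]
tcp_rot: [-1.574, -0.002, -0.095]
ft_force: [-1.4, 1.3, 11.0]
width: 0.103
t 34.93 tcp [ 0.3762 -0.3333  0.0881] yaw -0.095 F [-0.1  1.6 10.8] w 10.2mm
spanner conf 0.81 ext [353. 216.  38.  31.] n 288 zpct [-0.001  0.007  0.011] rect mm [ 552. -129.] [ 39. 124.] ang 26 mean [ 0.556 -0.132  0.006]
```

View pics/t7.png

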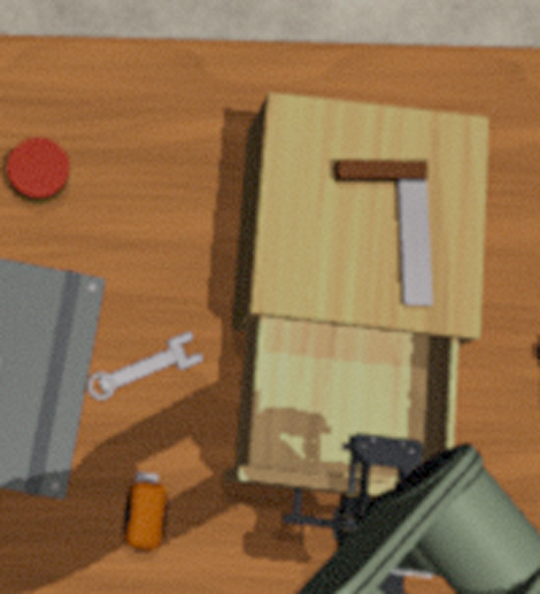

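```bash
python3 -m inch '[[0,0,0,0,0.024],[0,0,0,0,0.024],[0,0,0,0,0.024],[0,0,0,0,0.024],[0,-0.03,0,0,0.024],[0,-0.035,0,0,0.024],[0,-0.035,0,0,0.024],[0,-0.03,0,0,0.024]]'
python3 -c "
from h import *
s=snapshot('top');C=cloud(s);save(s,'t8.png',(300,80,500,300),2.7)
X,Y,Z=C[...,0],C[...,1],C[...,2]
hsv=cv2.cvtColor(s['image'],cv2.COLOR_RGB2HSV)
find(s,'spanner',C)
plan(.5,-.12,.21,.42)"
```

```text
time: 35.65
ee_pos: [0.3765, -0.332, 0.2169]
tcp_rot: [-1.571, 0.0, -0.094]
ft_force: [-0.5, -1.3, -0.4]
width: 0.256
spanner conf 0.67 ext [244. 239.   7.  12.] n 77 zpct [0.057 0.088 0.102] rect mm [468. 214.] [24. 33.] ang 73 mean [0.467 0.216 0.085]
spanner conf 0.53 ext [352. 217.  42.  27.] n 286 zpct [-0.     0.007  0.012] rect mm [ 553. -121.] [ 37. 131.] ang 22 mean [ 0.551 -0.121  0.007]
t 35.75 tcp [ 0.3791 -0.3351  0.2213] yaw -0.094 F [ 0.5 -1.2  1.3] w 23.7mm
turn first -0.514 (4.1 rows of .125); then shift tool [0.1982 0.0113 0.1471] rows>= 7 per row [0.0283 0.0016 0.021 ]
```

```bash
python3 -m inch '[[0,0,0,-0.125,0.045],[0,0,0,-0.125,0.045],[0,0,0,-0.125,0.045],[0,0,0,-0.125,0.045],[0,0,0,-0.014,0.045]]'
python3 -c "
from h import *
plan(.566,-.155,.21,.42)"
```

```text
time: 36.17
ee_pos: [0.3759, -0.3314, 0.2138]
tcp_rot: [-1.568, 0.001, 0.423]
ft_force: [-0.4, 0.6, 0.3]
width: 0.477
t 36.17 tcp [ 0.3759 -0.3314  0.2138] yaw 0.423 F [-0.4  0.6  0.3] w 44.8mm
turn first 0.003 (0.0 rows of .125); then shift tool [0.2455 0.0038 0.0835] rows>= 7 per row [0.0351 0.0005 0.0119]
```

```bash
python3 -m inch '[[0.035,0,0.012,0,0.045],[0.035,0,0.012,0,0.045],[0.035,0,0.012,0,0.045],[0.035,0,0.012,0,0.045],[0.035,0,0.012,0,0.045],[0.035,0,0.012,0,0.045],[0.035,0,0.012,0,0.045],[0,0,0,0,0.045]]'
python3 -m inch '[[0,0,0,0,0.045],[0,0,0,0,0.045]]'
python3 -c "
from h import *
s=snapshot('wrist'); save(s,'w10.png'); C=cloud(s); X,Y,Z=C[...,0],C[...,1],C[...,2]
o=silhouettes(s,'spanner')
for k in o[:2]:
  m=k['pixels']&(Z>.003)&(Z<.013)&(X>.45)&(X<.65)&(Y<-.03)&(Y>-.23); P=C[m]
  if len(P)<50: continue
  print(k['conf'],len(P),cv2.minAreaRect(P[:,:2].astype(np.float32)*1000))
  vx,vy,x0,y0=cv2.fitLine(P[:,:2].astype(np.float32),cv2.DIST_L1,0,.01,.01).ravel(); print(vx,vy,x0,y0,np.degrees(np.arctan2(vy,vx)))
st()"
```

```text
time: 36.83
ee_pos: [0.5692, -0.1506, 0.2141]
tcp_rot: [-1.568, -0.002, 0.423]
ft_force: [-0.1, -1.1, 0.3]
width: 0.476
time: 37.0
ee_pos: [0.5652, -0.1555, 0.2142]
tcp_rot: [-1.57, 0.002, 0.419]
ft_force: [0.3, -0.1, -0.2]
width: 0.481
0.65 2523 ((552.1179809570312, -120.79342651367188), (37.94477462768555, 138.53126525878906), 23.45121192932129)
0.41407898 -0.91024095 0.54368293 -0.10397351 -65.538666
t 37.10 tcp [ 0.5649 -0.1564  0.2148] yaw 0.418 F [ 0.2  0.  -1. ] w 45.0mm
```

View pics/w10.png

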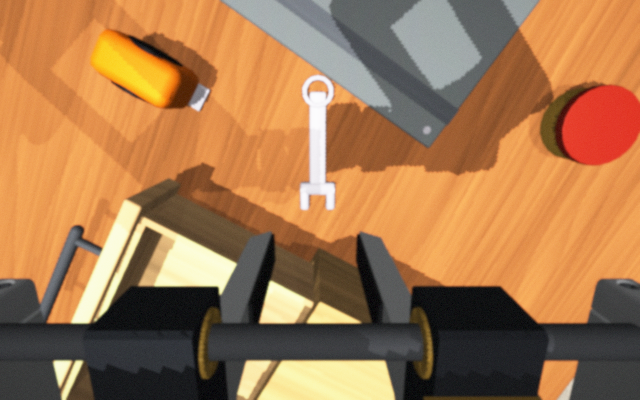

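```bash
python3 -c "
from h import *
plan(.547,-.110,.024,.416)"
```

```text
t 37.10 tcp [ 0.5649 -0.1564  0.2148] yaw 0.418 F [ 0.2  0.  -1. ] w 45.0mm
turn first 0.002 (0.0 rows of .125); then shift tool [0.0024 0.1908 0.0497] rows>= 5 per row [0.0005 0.0382 0.0099]
```

```bash
python3 -m inch '[[0.001,0,0.025,0,0.045],[0.001,0,0.025,0,0.045],[0,0.035,0,0,0.045],[0,0.035,0,0,0.045],[0,0.035,0,0,0.045],[0,0.035,0,0,0.045],[0,0.035,0,0,0.045],[0,0,0,0,0.045]]'
python3 -m inch '[[0,0.008,0,0,0.045],[0,0,0,0,0.045],[0,0,0,0,0.045]]'
```

```text
time: 37.77
ee_pos: [0.5401, -0.1082, 0.0332]
tcp_rot: [-1.56, 0.011, 0.417]
ft_force: [-1.7, 0.3, -0.7]
width: 0.481
time: 38.02
ee_pos: [0.549, -0.1102, 0.0347]
tcp_rot: [-1.574, -0.003, 0.419]
ft_force: [0.4, 0.1, 0.4]
width: 0.476
```

```bash
python3 -m inch '[[-0.001,0.005,0,0,0.045],[0,0.005,0,0,0.045],[0,0,0,0,0.045],[0,0,0,0,0.045]]'
python3 -m inch '[[0,0,0,0,0.01],[0,0,0,0,0.01],[0,0,0,0,0.01],[0,0,0,0,0.01],[0,0,0,0,0.01],[0,0,0,0,0.01]]' 25
```

```text
time: 38.35
ee_pos: [0.5466, -0.1095, 0.0227]
tcp_rot: [-1.571, -0.0, 0.42]
ft_force: [0.4, 0.1, 0.4]
width: 0.483
time: 38.85
ee_pos: [0.5466, -0.1095, 0.0225]
tcp_rot: [-1.571, -0.0, 0.42]
ft_force: [0.3, -0.3, -0.4]
width: 0.175
```

```bash
python3 -m inch '[[0,-0.01,0,0,0.01],[0,-0.03,0,0,0.01],[0,-0.04,0,0,0.01],[0,-0.04,0,0,0.01],[0,-0.04,0,0,0.01],[0,-0.02,0,0,0.01],[0,0,0,0,0.01],[0,0,0,0,0.01]]'
python3 -c "
from h import *
s=snapshot('wrist'); save(s,'w11.png'); plan(.468,-.342,.2,-.094)"
```

```text
time: 39.52
ee_pos: [0.5471, -0.1097, 0.2039]
tcp_rot: [-1.573, -0.002, 0.42]
ft_force: [-1.0, 0.3, -3.2]
width: 0.175
t 39.57 tcp [ 0.5457 -0.1092  0.2016] yaw 0.420 F [-0.7  0.1 -1.2] w 16.6mm
turn first 0.514 (4.1 rows of .125); then shift tool [-0.0555  0.0016 -0.2391] rows>= 7 per row [-0.0079  0.0002 -0.0342]
```

View pics/w11.png

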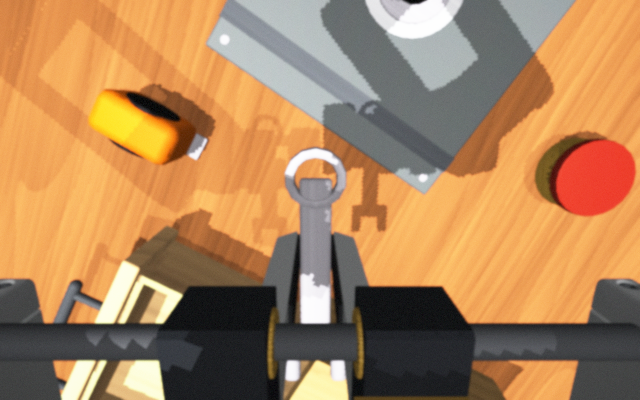

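```bash
python3 -m inch '[[0,0,0,0.125,0.01],[0,0,0,0.125,0.01],[0,0,0,0.125,0.01],[0,0,0,0.125,0.01],[0,0,0,0.014,0.01],[-0.018,0,-0.038,0,0.01],[-0.018,0,-0.038,0,0.01],[-0.019,0,-0.038,0,0.01]]'
python3 -m inch '[[0,0,-0.038,0,0.01],[0,0,-0.038,0,0.01],[0,0,-0.037,0,0.01],[0,0,0,0,0.01],[0,0,0,0,0.01]]'
python3 -c "
from h import *
s=snapshot('wrist'); save(s,'w12.png');C=cloud(s);X,Y,Z=C[...,0],C[...,1],C[...,2]
for y in (-.28,-.26,-.245):
  m=(abs(Y-y)<.003)&(X>.36)&(X<.62); P=C[m]; P=P[np.argsort(P[:,0])]; b=np.round(P[:,0],2); print(y,[(round(float(v),2),round(float(np.median(P[b==v,2])),3)) for v in np.unique(b)])
plan(.468,-.33,.055,-.094)"
```

```text
time: 40.23
ee_pos: [0.4801, -0.2161, 0.1999]
tcp_rot: [-1.569, 0.004, -0.088]
ft_force: [-0.1, -0.2, -1.3]
width: 0.175
time: 40.65
ee_pos: [0.4697, -0.3299, 0.2]
tcp_rot: [-1.568, 0.003, -0.095]
ft_force: [0.2, 0.8, -1.7]
width: 0.175
-0.28 [(0.36, 0.0), (0.37, 0.0), (0.38, 0.081), (0.39, 0.08), (0.4, 0.081), (0.41, 0.081), (0.42, 0.103), (0.43, 0.102), (0.44, 0.049), (0.45, 0.023), (0.46, 0.186), (0.47, 0.185), (0.48, 0.186), (0.49, 0.023), (0.5, 0.023), (0.51, 0.023), (0.52, 0.023), (0.53, 0.023), (0.54, 0.023), (0.55, 0.023), (0.56, 0.023), (0.57, 0.023), (0.58, 0.023), (0.59, 0.023), (0.6, 0.115), (0.61, 0.115), (0.62, 0.115)]
-0.26 [(0.36, 0.0), (0.37, 0.001), (0.38, 0.0), (0.39, 0.001), (0.4, 0.001), (0.42, 0.103), (0.43, 0.103), (0.44, 0.065), (0.45, 0.023), (0.46, 0.023), (0.47, 0.023), (0.48, 0.023), (0.49, 0.023), (0.5, 0.023), (0.51, 0.023), (0.52, 0.023), (0.53, 0.023), (0.54, 0.023), (0.55, 0.023), (0.56, 0.023), (0.57, 0.023), (0.58, 0.023), (0.59, 0.023), (0.6, 0.112), (0.61, 0.115), (0.62, 0.115)]
-0.245 [(0.36, 0.001), (0.37, 0.001), (0.38, 0.0), (0.39, 0.001), (0.4, 0.001), (0.42, 0.103), (0.43, 0.103), (0.44, 0.078), (0.45, 0.023), (0.46, 0.023), (0.47, 0.023), (0.48, 0.023), (0.49, 0.023), (0.5, 0.023), (0.51, 0.023), (0.52, 0.023), (0.53, 0.023), (0.54, 0.025), (0.55, 0.05), (0.56, 0.063), (0.57, 0.076), (0.58, 0.093), (0.59, 0.093), (0.6, 0.107), (0.61, 0.116), (0.62, 0.116)]
t 40.70 tcp [ 0.47   -0.3284  0.2001] yaw -0.094 F [ 0.4  0.5 -1.3] w 16.9mm
turn first 0.000 (0.0 rows of .125); then shift tool [-0.0019  0.1451 -0.0018] rows>= 4 per row [-0.0005  0.0363 -0.0004]
```

View pics/w12.png

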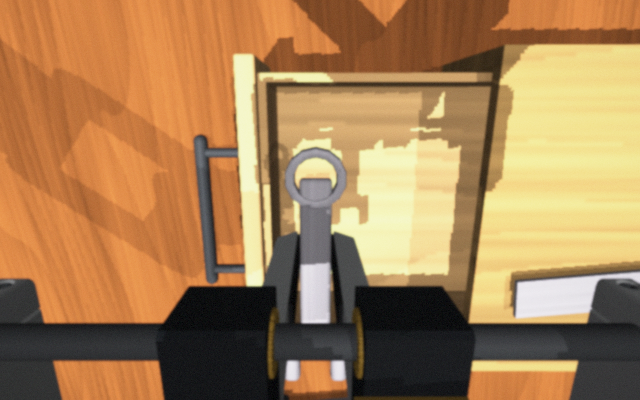

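```bash
python3 -m inch '[[0.013,0.02,-0.002,0,0.01],[0,0.033,0,0,0.01],[0,0.033,0,0,0.01],[0,0.033,0,0,0.01],[0,0.022,0,0,0.01],[0,0,0,0,0.01],[0,0,0,0,0.01]]'
python3 -m inch '[[0,0,0,0,0.035],[0,0,0,0,0.035],[0,0,0,0,0.035],[0,0,0,0,0.035]]'
python3 -m inch '[[0,-0.03,0,0,0.035],[0,-0.04,0,0,0.035],[0,-0.04,0,0,0.035],[0,-0.04,0,0,0.035],[0,0,0,0,0.035]]'
python3 -c "
from h import *
s=snapshot('wrist'); save(s,'w13.png');st(); find(s,'spanner')"
```

```text
time: 41.28
ee_pos: [0.4829, -0.3293, 0.0595]
tcp_rot: [-1.567, 0.004, -0.091]
ft_force: [0.0, 0.1, -1.0]
width: 0.175
time: 41.62
ee_pos: [0.4853, -0.3333, 0.0637]
tcp_rot: [-1.573, -0.003, -0.094]
ft_force: [-0.2, -0.1, 0.2]
width: 0.366
time: 42.03
ee_pos: [0.4887, -0.3364, 0.2232]
tcp_rot: [-1.583, -0.016, -0.094]
ft_force: [0.5, -1.0, 1.0]
width: 0.374
t 42.08 tcp [ 0.4873 -0.3352  0.2192] yaw -0.094 F [-0.7 -0.3 -0.6] w 35.3mm
spanner conf 0.91 ext [312. 185.  34. 132.] n 2431 zpct [0.028 0.03  0.031] rect mm [ 485. -345.] [138.  36.] ang 84 mean [ 0.484 -0.345  0.03 ]
spanner conf 0.70 ext [556. 258. 169.  68.] n 5867 zpct [0.126 0.128 0.129] rect mm [ 682. -405.] [143.  42.] ang 5 mean [ 0.679 -0.405  0.128]
```

View pics/w13.png

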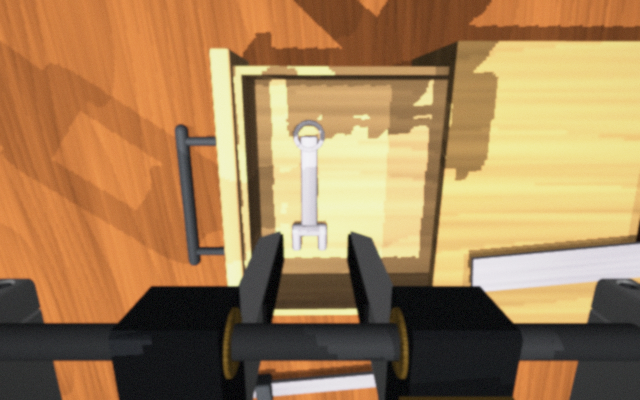

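```bash
python3 -c "
from h import *
s=snapshot('wrist'); C=cloud(s);X,Y,Z=C[...,0],C[...,1],C[...,2]
m=(Z>.06)&(Z<.09)&(X>.33)&(X<.43)&(Y>-.42)&(Y<-.24);P=C[m]
for k in (-.32,-.31,-.30,-.29): 
  q=P[abs(P[:,1]-k)<.003]; print(k,np.percentile(q[:,0],[3,50,97]) if len(q) else None)
plan(.377,-.333,.2,-.094)"
```

```text
-0.32 [0.37302229 0.37919432 0.38280028]
-0.31 [0.37426038 0.37993698 0.38370953]
-0.3 [0.37490664 0.3806496  0.38457237]
-0.29 [0.37608109 0.38169287 0.38549087]
t 42.18 tcp [ 0.4843 -0.3325  0.2127] yaw -0.094 F [-0.4 -0.6 -0.8] w 35.0mm
turn first -0.000 (0.0 rows of .125); then shift tool [-0.1068  0.0127 -0.0106] rows>= 3 per row [-0.0356  0.0042 -0.0035]
```

```bash
python3 -m inch '[[-0.036,0,-0.004,0,0.024],[-0.036,0,-0.003,0,0.024],[-0.034,0,-0.003,0,0.024],[0,0,0,0,0.024],[0,0,0,0,0.024],[0,0.03,0,0,0.024],[0,0.03,0,0,0.024],[0,0,0,0,0.024]]'
python3 -c "
from h import *
plan(.377,-.333,.088,-.094)"
```

```text
time: 42.85
ee_pos: [0.3754, -0.3284, 0.1452]
tcp_rot: [-1.562, 0.008, -0.093]
ft_force: [-1.2, 1.1, -1.3]
width: 0.255
t 42.85 tcp [ 0.3754 -0.3284  0.1452] yaw -0.093 F [-1.2  1.1 -1.3] w 23.9mm
turn first 0.001 (0.0 rows of .125); then shift tool [ 0.002   0.0572 -0.0045] rows>= 2 per row [ 0.001   0.0286 -0.0022]
```

```bash
python3 -m inch '[[0,0,0,0,0.024],[0,0.022,-0.001,0,0.024],[0,0.022,0,0,0.024],[0,0.018,0,0,0.024],[0,0,0,0,0.024],[0,0,0,0,0.024]]'
python3 -m inch '[[0,0,0,0,0.006],[0,0,0,0,0.006],[0,0,0,0,0.006],[0,0,0,0,0.006]]' 20
python3 -m inch '[[0.01,0,0,0,0.006],[0.02,0,0,0,0.006],[0.02,0,0,0,0.006],[0.02,0,0,0,0.006],[0.02,0,0,0,0.006],[0.02,0,0,0,0.006],[0.02,0,0,0,0.006],[0,0,0,0,0.006]]'
```

```text
time: 43.35
ee_pos: [0.3783, -0.3335, 0.0901]
tcp_rot: [-1.571, -0.0, -0.093]
ft_force: [-0.6, 0.4, -0.6]
width: 0.255
time: 43.68
ee_pos: [0.3785, -0.3345, 0.0914]
tcp_rot: [-1.574, -0.002, -0.094]
ft_force: [-1.5, -0.1, 4.6]
width: 0.107
time: 44.35
ee_pos: [0.5116, -0.3471, 0.0914]
tcp_rot: [-1.574, -0.007, -0.093]
ft_force: [1.1, -0.8, 4.6]
width: 0.109
```

```bash
python3 -m inch '[[0.012,0,0,0,0.006],[0.012,0,0,0,0.006],[0,0,0,0,0.006]]'; python3 -m inch '[[0.005,0,0,0,0.006],[0.005,0,0,0,0.006],[0,0,0,0,0.006]]'; python3 -m inch '[[0.003,0,0,0,0.006],[0.003,0,0,0,0.006],[0,0,0,0,0.006]]'
```

```text
time: 44.6
ee_pos: [0.5335, -0.3492, 0.0914]
tcp_rot: [-1.574, -0.005, -0.093]
ft_force: [0.8, -1.1, 5.4]
width: 0.113
time: 44.85
ee_pos: [0.5397, -0.3497, 0.0914]
tcp_rot: [-1.573, 0.002, -0.094]
ft_force: [-4.5, -0.7, 9.2]
width: 0.104
time: 45.1
ee_pos: [0.54, -0.3497, 0.0912]
tcp_rot: [-1.571, 0.015, -0.093]
ft_force: [-17.5, 0.6, 18.2]
width: 0.11
```

```bash
python3 -m inch '[[-0.004,0,0,0,0.006],[0,0,0,0,0.024],[0,0,0,0,0.024],[0,0,0,0,0.024],[0,-0.02,0,0,0.024],[0,-0.035,0,0,0.024],[0,-0.035,0,0,0.024],[0,-0.03,0,0,0.024]]'
python3 -m inch '[[-0.04,0,0,0,0.024],[-0.04,0,0,0,0.024],[0,0,0,0,0.024],[0,0,0,0,0.024]]'
python3 -c "
from h import *
s=snapshot('wrist'); save(s,'w14.png');st();C=cloud(s);X,Y,Z=C[...,0],C[...,1],C[...,2]
for y in (-.25,-.27,-.40):
  m=(abs(Y-y)<.003)&(X>.45)&(X<.72); P=C[m]; b=np.round(P[:,0]/.005)*.005; print(y,[(round(float(v),3),round(float(np.median(P[b==v,2])),3)) for v in np.unique(b)])
s=snapshot('top'); save(s,'t9.png',(120,80,500,330),2.1)
for n in('square','wax','tape'):find(s,n)"
```

```text
time: 45.77
ee_pos: [0.5428, -0.3483, 0.2106]
tcp_rot: [-1.57, 0.0, -0.094]
ft_force: [1.8, -0.5, -0.4]
width: 0.255
time: 46.1
ee_pos: [0.4611, -0.34, 0.2082]
tcp_rot: [-1.569, 0.002, -0.095]
ft_force: [0.6, 0.1, 0.7]
width: 0.259
t 46.15 tcp [ 0.4627 -0.3409  0.209 ] yaw -0.095 F [ 0.1 -0.2 -0.1] w 24.0mm
-0.25 [(0.45, 0.0), (0.455, 0.001), (0.46, 0.001), (0.465, 0.001), (0.47, 0.0), (0.475, 0.001), (0.48, 0.001), (0.485, 0.001), (0.49, 0.001), (0.495, 0.001), (0.5, 0.001), (0.505, 0.001), (0.51, 0.001), (0.515, 0.001), (0.52, 0.001), (0.525, 0.001), (0.53, 0.001), (0.535, 0.001), (0.54, 0.001), (0.545, 0.001), (0.55, 0.001), (0.555, 0.001), (0.56, 0.001), (0.565, 0.001), (0.57, 0.001), (0.575, 0.001), (0.58, 0.001), (0.585, 0.073), (0.59, 0.103), (0.595, 0.103), (0.6, 0.114), (0.605, 0.115), (0.61, 0.116), (0.615, 0.116), (0.62, 0.116), (0.625, 0.116), (0.63, 0.116), (0.635, 0.116), (0.64, 0.116), (0.645, 0.116), (0.65, 0.116), (0.655, 0.116), (0.66, 0.116), (0.665, 0.116), (0.67, 0.116), (0.675, 0.116), (0.68, 0.116), (0.685, 0.116)]
-0.27 [(0.45, 0.001), (0.455, 0.001), (0.46, 0
[... 1479 characters left out ...]
695, 0.128)]
square conf 0.66 ext [444. 166.  37.  54.] n 788 zpct [0.123 0.129 0.137] rect mm [ 692. -379.] [166. 101.] ang 6 mean [ 0.71  -0.393  0.13 ]
square conf 0.32 ext [313. 144.  21.  24.] n 430 zpct [0.026 0.038 0.042] rect mm [786.   5.] [74. 71.] ang 1 mean [0.783 0.005 0.037]
wax conf 0.91 ext [313. 145.  26.  22.] n 440 zpct [0.019 0.038 0.042] rect mm [786.   5.] [74. 71.] ang 1 mean [0.783 0.006 0.037]
wax conf 0.49 ext [416. 210.  57.  22.] n 731 zpct [0.019 0.083 0.105] rect mm [ 565. -320.] [184.  58.] ang 84 mean [ 0.573 -0.315  0.078]
tape conf 0.85 ext [354. 271.  17.  31.] n 394 zpct [0.004 0.06  0.065] rect mm [ 384. -128.] [53. 88.] ang 82 mean [ 0.383 -0.121  0.054]
```

View pics/w14.png

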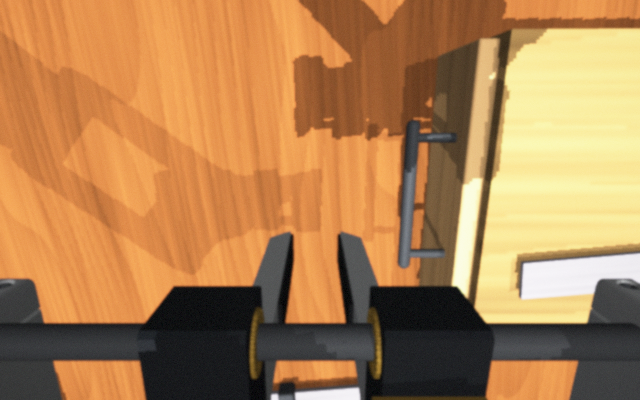

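View pics/t9.png

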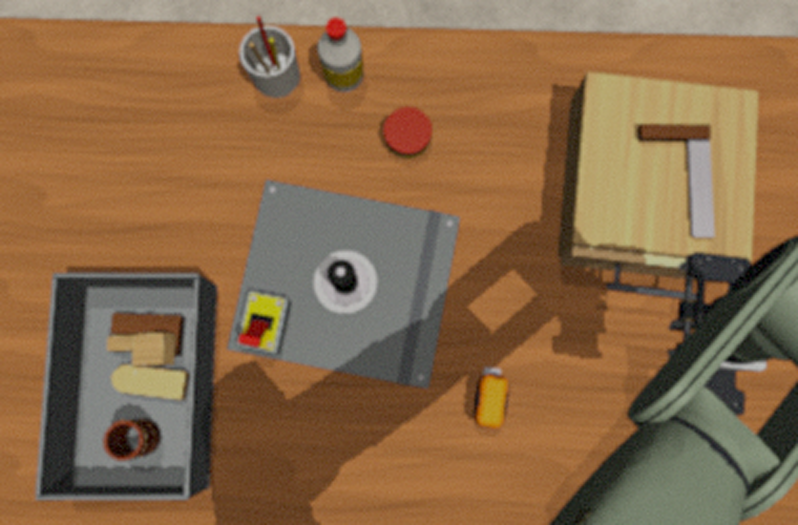

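```bash
python3 -c "
from h import *
s=snapshot('top');C=cloud(s);X,Y,Z=C[...,0],C[...,1],C[...,2]
a=-.094; ex=np.array([np.cos(a),np.sin(a)]); ey=np.array([-np.sin(a),np.cos(a)])
m=(Z>.095)&(Z<.121)&(X>.5)&(X<.9)&(Y<-.2)&(Y>-.52); P=C[m]; U=P[:,:2]@ex; V=P[:,:2]@ey
lo=[];hi=[]
for v in np.arange(-.27,-.2,.01)-.0: 
  q=U[abs(V-v)<.005]; 
  if len(q)>10: print(round(v,2),q.min().round(3),q.max().round(3),(q.max()-q.min()).round(3))
print(cv2.minAreaRect(P[:,:2].astype(np.float32)*1000))
w=snapshot('wrist');D=cloud(w);m=(D[...,2]>.095)&(D[...,2]<.121)&(D[...,1]<-.2);P=D[m];U=P[:,:2]@ex;print('wrist front face u',np.percentile(U,.3)); h=[p for p in [D[(D[...,2]>.07)&(D[...,2]<.086)&(D[...,0]<.56)&(D[...,1]<-.3)&(D[...,1]>-.38)]]][0]; print('bar u',np.median(h[:,:2]@ex))
"
```

```text
-0.27 0.605 0.874 0.269
-0.26 0.604 0.873 0.27
-0.25 0.604 0.874 0.27
-0.24 0.604 0.873 0.27
-0.23 0.604 0.872 0.268
-0.22 0.604 0.875 0.27
-0.21 0.604 0.873 0.269
-0.2 0.605 0.874 0.269
((708.06982421875, -365.1512756347656), (253.07119750976562, 272.0849914550781), 84.46524810791016)
wrist front face u 0.6037620704195396
bar u 0.5678256727128023
```

```bash
python3 -c "
from h import *
s=snapshot('scene'); save(s,'s9.png'); find(s,'stick'); t=snapshot('top'); 
for n in('stick','isolator','sleeve','offcut_step','offcut_round','offcut_ell'): find(t,n)
C=cloud(t);X,Y,Z=C[...,0],C[...,1],C[...,2];m=(X>.26)&(X<.53)&(Y>.3)&(Y<.47);print('crate max z',Z[m].max())"
```

```text
stick none
stick none
isolator conf 0.43 ext [240. 240.  11.  11.] n 125 zpct [0.039 0.084 0.101] rect mm [469. 221.] [35. 39.] ang 85 mean [0.467 0.216 0.079]
isolator conf 0.29 ext [417. 210.  73.  22.] n 742 zpct [0.024 0.083 0.105] rect mm [ 565. -324.] [193.  58.] ang 84 mean [ 0.573 -0.315  0.079]
sleeve conf 0.95 ext [182. 290.  26.  17.] n 431 zpct [0.006 0.066 0.098] rect mm [316. 399.] [60. 86.] ang 1 mean [0.319 0.385 0.061]
sleeve conf 0.51 ext [417. 212.  61.  22.] n 712 zpct [0.027 0.084 0.105] rect mm [ 565. -321.] [186.  58.] ang 84 mean [ 0.572 -0.317  0.08 ]
offcut_step conf 0.82 ext [186. 245.  33.  18.] n 412 zpct [0.03  0.058 0.073] rect mm [448. 387.] [ 47. 105.] ang 0 mean [0.448 0.375 0.056]
offcut_round conf 0.70 ext [192. 263.  35.  18.] n 462 zpct [0.024 0.034 0.038] rect mm [399. 373.] [103.  42.] ang 84 mean [0.399 0.369 0.033]
offcut_ell conf 0.73 ext [193. 240.  32.  23.] n 356 zpct [0.02  0.036 0.04 ] rect mm [470. 384.] [101.  55.] ang 89 mean [0.48  0.378 0.035]
offcut_ell conf 0.32 ext [184. 292.  25.  19.] n 416 zpct [0.01  0.067 0.098] rect mm [320. 399.] [53. 86.] ang 0 mean [0.32  0.383 0.063]
crate max z 0.10168472418545793
```

View pics/s9.png

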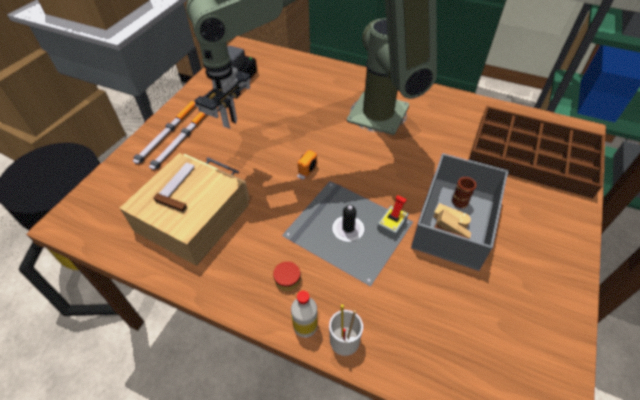

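The scene view shows a clear bench. The chest is shut at (190,205), the lever leans to the front at (397,207), and the sleeve and three offcuts are in the crate at (460,205).

```bash
python3 -c "
from workcell import r
print(r.hand_in())"
```

```text
the job is handed in; nothing more can be done
None
```

The sanding station is shut down and cleared, and I handed the job in at about 46 s of the 210 s. The hand-in gave no verdict.

**What I did:** I threw the isolator lever to off, up against its stop. I then slid the sleeve off the spindle and put it in the crate. All three offcuts followed it into the crate: the round one, the stepped one and the L-shaped one. I opened the drawer, laid the spanner inside and pushed the drawer shut. The cleaning stick appears to be absent this time. One early match reported as the stick was really the L-shaped offcut.

**Last checks:**
- **Isolator:** the lever leans to the front, and its position in the pictures matches off.
- **Crate:** the sleeve is standing upright and all three offcuts lie inside the walls, nothing higher than 102 mm above the bench. The stepped offcut rests partly on the other two.
- **Drawer:** the spanner was flat on the drawer floor before I closed it. The chest with drawer now measures 270 mm deep, which is its shut size.
- **Bystanders:** the wax tin, try square and tape measure read within about 4 mm of where they started, which is within the measuring noise.
- **Robot:** the arm was clear of everything at hand-in.

The round offcut was knocked a couple of centimetres towards the tape measure partway through. I measured its position again before picking it up. No final check failed, though the networks sometimes gave a second, low-confidence match in the wrong place, which I checked against the pictures and ignored.

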